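Assemble the dark wooden pepper mill

TASK

Put the dark pepper mill together on the round assembly stand, from the bottom up: seat the steel grinder base fully in the stand's pocket, set the dark wooden body down over its collar, thread the steel drive shaft from the rack down through the body into the grinder until its collar rests inside the top of the body, then put on the matching dark head and last the brass finial nut. Every part must sit fully home and upright; leave the pale body and the pale head of the other mill where they stand.

Things in the scene. Friction and masses are not known exactly. Their poses are not given: they have to be found in the camera images.
- stand: Round turned wooden assembly stand, 120 mm across, 24 mm high, fixed to the table. Its origin is the centre of its underside, z up. In the middle of its top is a round pocket, 66 mm across (72 mm at the chamfered mouth) and 8 mm deep, with a cork floor; the mill is built in it.
- pocket (a point): Centre of the floor of the stand's pocket, 16 mm above the table.
- rack: Pale wooden rack, 46 mm (its x) by 110 mm (its y), top board at 110 mm height, fixed to the table; the drive shaft hangs in its middle hole (16 mm across) and two drills stand in the holes 36 mm to either side, their tops 8 mm above the board. Origin: centre of its underside.
- grinder_base: Steel grinder base: flange 60 mm across, 8 mm thick, with a collar 44 mm across on it; 30 mm high in all, 220 g. Grip the collar. Its conical mouth, 36 mm across at the top, narrows to a 14 mm bore at 16 mm height, open below. Fits the pocket with 3 mm of play all round; seated, the flange is flush with the stand. Origin: centre of its underside; z up along its axis.
- body_dark: Dark turned body, 110 mm high, 130-210 g: foot 58 mm across to 22 mm height, 50 mm across from 60 mm up to the top (grip here). A 50 mm counterbore below, 26 mm deep, goes over the grinder's collar; the foot then rests on the flange. Top recess 42 mm across, 12 mm deep, floored by a steel plate (98 mm above the underside) with a 16 mm bore. Origin: centre of underside; z up.
- body_pale: The same body in pale wood: part of another mill, to be left where it stands. Origin: centre of its underside.
- drive_shaft: Steel shaft, 190 mm long, 10 mm thick, pointed at both ends, 110 g, with a collar 30 mm across and 4 mm thick, its underside 102 mm above the lower tip. It hangs upright in the rack by the collar, lower tip 8 mm above the table. Grip its upper part (106 to 184 mm above the lower tip). Seated, its tip is 20 mm above the table. Origin: the lower tip; z up along the shaft.
- head_dark: Dark head, 66 mm high, 70-120 g, standing on its tenon (34 mm across, 6 mm high; fits the body's top recess with 4 mm of play); shoulder 50 mm across to 18 mm height, waist 44 mm across from 22 to 50 mm (grip here), dome. A 16 mm bore for the shaft runs right through. Seated, its shoulder rests on the body's rim; 16 mm of shaft stands out. Origin: centre of tenon's underside; z up.
- head_pale: The same head in pale wood: part of another mill, to be left where it stands. Origin: centre of the tenon's underside.
- finial_nut: Brass finial nut, a round knob 25 mm across and 30 mm high, 60 g, with a blind bore underneath, 15 mm across and 22 mm deep, that drops over the end of the shaft (no turning); seated, it rests on top of the head. Origin: centre of its underside, z up.
Not all that is in view belongs to the job. Leave any green look-alike of the head_dark alone.

How it is judged:
By the outcome, as a careful person would: the job done as asked, in the order asked, and still so for the second after the job is handed in, with the robot touching nothing.
It also fails if it takes over 125 s, if anything falls off the work surface, if the arm or the gripper's body presses on something with over 40 N, if the wrist force passes 120 N, or if a joint passes its speed limit or range.

ROBOT

A 6-joint arm with a two-finger parallel gripper is mounted at the origin on the work surface; the furniture and walls round the work are solid. World frame = base frame: x ahead of the robot, y to its left, z up, the work surface at z = 0. Lengths are in mm, angles in rad, forces in N, time in s.
With the tool pointing down it reaches from about 400 to 925 mm from the base axis. Payload 12.5 kg.
Tool frame: the origin (TCP) lies midway between the tips of the shut fingers; the grasp point (between the pads) lies 19 mm behind it; z points along the fingers, y is the line along which they close (so a half turn about z gives the same grasp; the last joint's range is limited). The gripper opens to 95 mm and grips with 3 to 60 N. Pads are 20 mm wide; open, the fingers measure 119 mm over their backs; the gripper's body (75 mm by 180 mm) begins 59 mm behind the grasp point.
Start: joints at [-1.456, 0.491, 1.559, -0, 1.092, -0.106], TCP at [136.903, -609.84, 214.661] pointing down, gripper open.
Joint ranges: [-3.1, 3.1], [-0.84, 2.19], [0.05, 2.79], [-1.13, 4.28], [0.06, 2.93], [-2.69, 2.69]. Speed limits (rad/s): [2.22, 2.22, 2.79, 3.14, 3.14, 3.14].

INTERFACE

Orientations are given as [roll, pitch, yaw] about the fixed x, y, z axes, in that order (R = Rz(yaw) Ry(pitch) Rx(roll)).
In Python, from cell import * gives the robot as it stands. The module is installed in compiled form; this text tells all that it offers.
- The arm moves only by the tool arm_command, never from a script. Its arguments are lists of equal length, an entry for each row: "delta_pos": the shift along the world's x, y, z in units of 250 mm (1.0 is 250 mm), a list of three; "delta_rot": the turn, a rotation vector about the world's x, y, z in units of 90 degrees (1.0 is 90 degrees), a list of three; "claw": the closure, from 0 (fully open) to 1 (shut). In form: {"delta_pos": [[tx, ty, tz], ...], "delta_rot": [[wx, wy, wz], ...], "claw": [claw, ...]}. A call has exactly 5 rows; each row is the pose to reach, as a shift and turn from the pose commanded when the call began; what a row does not reach only later rows make up. A row lasts 1/12 s, in which the tool goes at most 41.7 mm and 7.16 degrees, less where a joint would pass 70% of its speed; a pose out of reach is approached as far as the arm can. A call with a number of a shift or a turn outside -1 to 1 is refused whole. A call with a gripper value outside its range is refused whole. The fingers move at their own pace and stop on an object; the grip force is fixed at half the most. Time passes only in rows, so rows that repeat a pose let the fingers close, or fill a call up. It gives the time, the measured TCP pose, the force, the opening and the grip force at its end, in the units of the state.
- state(): the state, without advancing time (a new reading comes with each control period).
- read_camera(name): name is "side" or "top" or "wrist"; returns the picture (400x640x3 uint8, red, green, blue); there is no depth.
- calibration(name): a dict with "camera_matrix" (3x3 intrinsics, pixels), "k1" (the pictures are not rectified: a ray, as slopes to the right and down, at radius r is drawn at 1 + k1 r^2 times it, then the intrinsics apply), "T" (4x4, takes a point from camera to world coordinates). Camera axes: x right, y down, z forward; pixel columns grow to the right and rows downward; lengths in mm; the calibration is good to about 2 mm. A picture is of the moment at which its call begins: read the wrist's pose just before it. calibration takes no time and is no camera call; for the wrist camera it gives the pose at the moment of the call.
- job_done(): hands the job in; it is judged then, once.
The state is a dict: "t": time; "joints": joint angles; "qvel": joint speeds; "tau": joint torques, N m; "eef_pos": TCP position; "tcp_rot": TCP orientation; "ft_force": force on the tool from outside, world axes, zero at the start; "moment": the same for the moment, N m; "opening": opening from 0.0 (shut) to 1.0 (fully open); "grip_force": force on a finger pad.
Only numpy, scipy, OpenCV 4.12 (cv2) and the standard library are available. Lean on these libraries where they do the work, as an engineer would, in place of code of your own. Each camera call takes 0.05 s, during which the arm holds its last target. There are 200 camera calls.

## Working session

There is one attempt and no reset: what is moved stays moved. The work goes in short steps, Python scripts to look and compute and a tool call to move; the robot and the scene stay as the last step left them, time stands still between calls to the robot, and variables do not carry over. Pictures are saved under pics/ and viewed, at most 14 in all, crops included, and the job is handed in when it is done.

Besides the shell and the picture viewer there is one more tool, called after ">>>" in YAML: its name, and indented under it one key for each argument. arm_command: Moves the arm, as the interface text tells. Shifts and turns lie within -1 to 1; 1 stands for 250 mm of shift or 90 degrees of turn. Its arguments: {"type":"object","properties":{"delta_pos":{"type":"array"},"delta_rot":{"type":"array"},"claw":{"type":"array"}},"required":["delta_pos","delta_rot","claw"]}

```bash
mkdir -p pics; python3 - <<'E'
from cell import *
import cv2,numpy as np
s=state();print(s)
for n in["top","side","wrist"]:
    c=calibration(n);print(n,c["camera_matrix"].tolist(),c["k1"],np.round(c["T"],3).tolist())
    cv2.imwrite(f"pics/{n}0.png",read_camera(n)[:,:,::-1])
E
```

```text
{'t': 0.0, 'joints': array([-1.45560784e+00,  4.91586944e-01,  1.55943710e+00, -4.04201604e-06,
        1.09169977e+00, -1.05600007e-01]), 'qvel': array([-0.00049459, -0.00116581, -0.00185062, -0.00093511,  0.00138539,
       -0.00170942]), 'tau': array([ 1.15083541e-03, -6.12657809e+01, -2.58178246e+01,  6.93065068e-02,
        4.82994388e-02, -1.27278518e-04]), 'eef_pos': array([ 136.86816696, -609.58619055,  214.04898861]), 'tcp_rot': array([-3.14046742e+00, -1.15663256e-04,  2.20790295e-01]), 'ft_force': array([ 0.02898101, -1.07134872,  0.83484768]), 'moment': array([-0.03483301,  0.00188294, -0.01686123]), 'grip_force': 0.0, 'opening': 1.0024638964248498}
top [[404.3430673583455, 0.0, 317.10272952857633], [0.0, 404.3430673583455, 203.014839837002], [0.0, 0.0, 1.0]] -0.06514962151606538 [[-0.004, -0.997, 0.072, 478.117], [-1.0, 0.004, -0.001, -6.312], [0.001, -0.072, -0.997, 1168.319], [0.0, 0.0, 0.0, 1.0]]
side [[404.49366974176786, 0.0, 320.4879994635637], [0.0, 404.49366974176786, 201.25438877053534], [0.0, 0.0, 1.0]] -0.05622316749026944 [[-0.882, -0.206, 0.423, 130.479], [-0.47, 0.376, -0.798, 851.037], [0.006, -0.903, -0.429, 482.976], [0.0, 0.0, 0.0, 1.0]]
wrist [[354.84620077879885, 0.0, 326.9602350144962], [0.0, 354.84620077879885, 197.2789234654576], [0.0, 0.0, 1.0]] -0.029174164720423425 [[0.218, -0.942, -0.257, 209.019], [-0.976, -0.211, -0.056, -593.766], [-0.001, 0.263, -0.965, 383.536], [0.0, 0.0, 0.0, 1.0]]
```

View pics/top0.png

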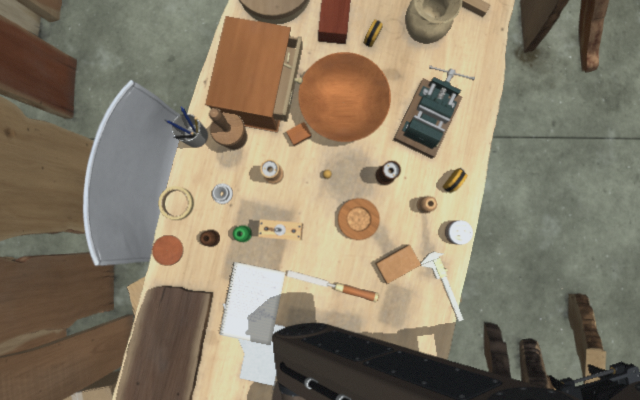

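View pics/side0.png

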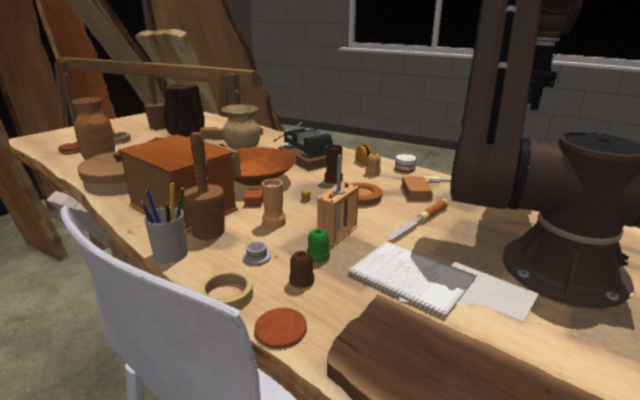

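The top view shows the base at (222,194), dark body (388,172), pale body (270,171), dark head (208,238), green head (242,233), pale head (428,204), rack with shaft (280,229), nut (326,174) and stand (358,218). The side view shows the base at (257,252), dark head (302,268), dark body (333,165), nut (306,196), rack (338,212) and stand (365,190).

The dark brown head and body are the ones meant. The green and pale ones are look-alikes.

```bash
cat > h.py <<'E'
from cell import *
import cv2,numpy as np
def ray(c,u,v):
    K=c["camera_matrix"];D=np.array([c["k1"],0,0,0.])
    p=cv2.undistortPoints(np.array([[[u,v]]],float),K,D)[0,0]
    d=c["T"][:3,:3]@np.array([p[0],p[1],1]);return c["T"][:3,3],d/np.linalg.norm(d)
def plane(c,u,v,z):
    o,d=ray(c,u,v);return o+d*(z-o[2])/d[2]
def tri(views):
    A=0;b=0;P=[]
    for c,u,v in views:
        o,d=ray(c,u,v);M=np.eye(3)-np.outer(d,d);A=A+M;b=b+M@o;P.append((M,o))
    x=np.linalg.solve(A,b);return x,[float(np.linalg.norm(M@(x-o))) for M,o in P]
def proj(c,p):
    q=np.linalg.inv(c["T"])@np.append(p,1);
    return cv2.projectPoints(q[:3].reshape(1,1,3),np.zeros(3),np.zeros(3),c["camera_matrix"],np.array([c["k1"],0,0,0.]))[0][0,0]
def snap(n,f=None):
    c=calibration(n);im=read_camera(n)[:,:,::-1].copy()
    if f:cv2.imwrite("pics/"+f,im)
    return c,im
E
python3 - <<'E'
from h import *
np.set_printoptions(precision=1,suppress=True)
t=calibration("top");s=calibration("side")
for n,a,b in [("base top",(222,193),(256,245)),("dbody top",(391,169),(334,147)),("dhead top",(208,236),(301,252)),("green top",(242,231),(318,231)),("nut top",(326,173),(306,192)),("stand",(358,217),(365,190)),("shaft top",(280,231),(338,156))]:
    print(n,*tri([(t,*a),(s,*b)]))
for n,a in [("pbody",(270,171)),("phead",(428,204))]:print(n,plane(t,*a,60))
a=cv2.imread("pics/top0.png")[130:270,150:480];b=cv2.imread("pics/side0.png")[130:310,230:400]
cv2.imwrite("pics/c1.png",np.vstack([cv2.resize(a,(700,297),interpolation=2),cv2.copyMakeBorder(cv2.resize(b,(283,300),interpolation=2),0,0,0,417,0)]))
E
```

```text
base top [592.6 263.6  29.2] [3.084866019337785, 3.0848660193377047]
dbody top [ 644.5 -204.4  107.5] [0.1548146110660218, 0.15481461106621194]
dhead top [468.6 290.5  65.3] [0.012911062475674116, 0.012911062475815995]
green top [482.  197.9  61.4] [0.1503595343633252, 0.15035953436314728]
nut top [645.7 -34.1  25.2] [0.8537686829598373, 0.8537686829597143]
stand [ 514.2 -126.3   23.8] [7.013069701870262, 7.01306970187016]
shaft top [486.8  84.4 191.9] [5.96395562893259, 5.963955628932578]
pbody [647.6 122.   60. ]
phead [ 554.4 -314.3   60. ]
```

View pics/c1.png

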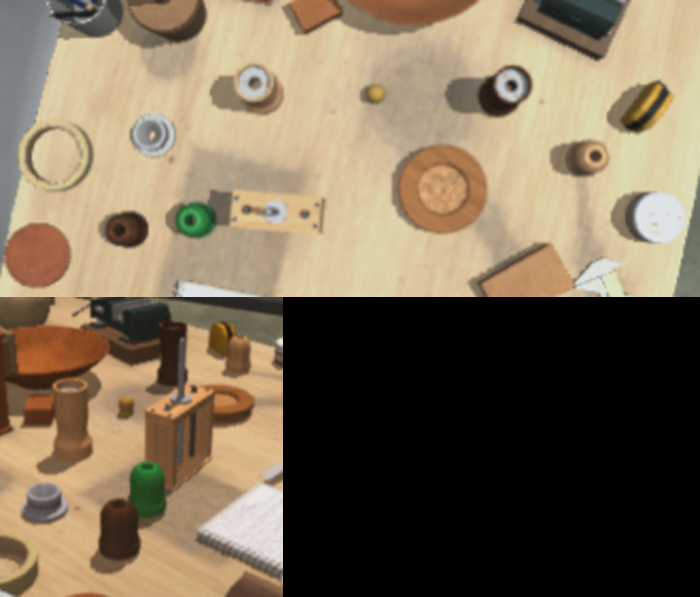

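>>> arm_command:
  delta_pos:
    - [0.5,0.66,0]
    - [0.5,0.66,0]
    - [0.5,0.66,0]
    - [0.5,0.66,0]
    - [0.5,0.66,0]
  delta_rot:
    - [0,0,0]
    - [0,0,0]
    - [0,0,0]
    - [0,0,0]
    - [0,0,0]
  claw: [0,0,0,0,0]

```text
t: 0.57
eef_pos: [262.6, -443.0, 214.5]
tcp_rot: [-3.141, 0.0, 0.22]
ft_force: [0.1, 0.1, 0.5]
opening: 1.002
grip_force: 0.0
```

>>> arm_command:
  delta_pos:
    - [0.5,0.66,0]
    - [0.5,0.66,0]
    - [0.5,0.66,0]
    - [0.5,0.66,0]
    - [0.5,0.66,0]
  delta_rot:
    - [0,0,0]
    - [0,0,0]
    - [0,0,0]
    - [0,0,0]
    - [0,0,0]
  claw: [0,0,0,0,0]

```text
t: 0.98
eef_pos: [387.7, -277.9, 214.7]
tcp_rot: [3.142, -0.0, 0.221]
ft_force: [-0.4, -1.0, -0.1]
opening: 0.999
grip_force: 0.0
```

>>> arm_command:
  delta_pos:
    - [0.5,0.66,0]
    - [0.5,0.66,0]
    - [0.5,0.66,0]
    - [0.5,0.66,0]
    - [0.5,0.66,0]
  delta_rot:
    - [0,0,0]
    - [0,0,0]
    - [0,0,0]
    - [0,0,0]
    - [0,0,0]
  claw: [0,0,0,0,0]

```text
t: 1.4
eef_pos: [512.8, -112.7, 214.7]
tcp_rot: [3.141, -0.0, 0.221]
ft_force: [0.4, -1.2, -0.1]
opening: 1.001
grip_force: 0.0
```

```bash
python3 - <<'E'
from h import *
c,im=snap("wrist","w1.png");print(state()["eef_pos"])
E
```

```text
[ 515.95026358 -108.47714901  214.68534184]
```

View pics/w1.png

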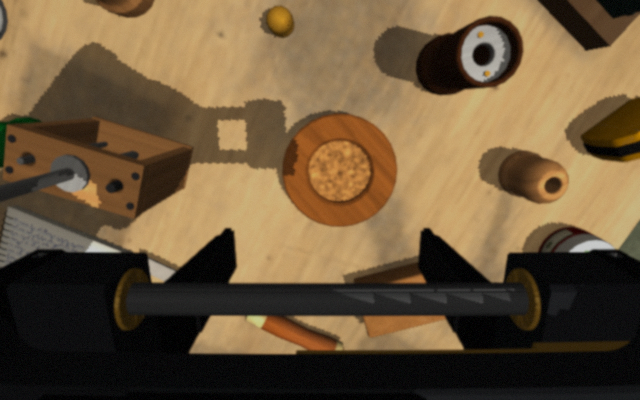

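The wrist view shows the stand at (340,170) with its cork pocket, the dark body's steel plate at (484,53), the nut at (280,21), and the fingers at the bottom.

```bash
cat >> h.py <<'E'
def circ3d(c,pts,z):
    "image contour points cast on plane z, least-squares circle -> x,y,r (robust)"
    P=np.array([plane(c,u,v,z)[:2] for u,v in pts])
    for _ in range(6):
        A=np.c_[2*P,np.ones(len(P))];s=np.linalg.lstsq(A,(P**2).sum(1),rcond=None)[0]
        r=np.sqrt(s[2]+s[:2]@s[:2]);e=np.hypot(*(P-s[:2]).T)-r
        k=abs(e)<max(1.0,2*e.std())
        if k.all():break
        P=P[k]
    return np.array([s[0],s[1],r,e.std()]),len(P)
def blob(m,near):
    "contour of mask blob closest to pixel"
    cs=cv2.findContours(m.astype(np.uint8),cv2.RETR_EXTERNAL,cv2.CHAIN_APPROX_NONE)[0]
    cs=[x[:,0] for x in cs if len(x)>15]
    return min(cs,key=lambda x:np.hypot(*(x.mean(0)-near)))
E
python3 - <<'E'
from h import *
np.set_printoptions(precision=1,suppress=True)
c,im=snap("wrist","w2.png");e=state()["eef_pos"];print(e)
hsv=cv2.cvtColor(im,cv2.COLOR_BGR2HSV)
for p in[(340,170),(300,150),(380,180),(340,215),(420,250),(250,60),(470,80),(466,55)]:print(p,hsv[p[1],p[0]])
H,S,V=[x.astype(int) for x in cv2.split(cv2.medianBlur(hsv,3))]
m=((S>135)&(V>70));b=blob(m,(340,170));print(len(b),b.min(0),b.max(0),circ3d(c,b,24))
# cork: local contrast region inside
g=np.zeros_like(S);
E
```

```text
[ 514.2 -110.9  214.4]
(340, 170) [ 16 168 199]
(300, 150) [ 13 197 149]
(380, 180) [ 14 203 156]
(340, 215) [ 13 199 147]
(420, 250) [ 13 110  37]
(250, 60) [ 18 110 192]
(470, 80) [ 10 159  69]
(466, 55) [ 15  54 122]
321 [285 117] [400 230] (array([ 518.3, -124.2,   59.1,    0.3]), 321)
```

>>> arm_command:
  delta_pos:
    - [0.16,0.75,0.16]
    - [0.16,0.75,0.16]
    - [0.16,0.75,0.16]
    - [0.16,0.75,0.16]
    - [0.16,0.75,0.16]
  delta_rot:
    - [0,0,0]
    - [0,0,0]
    - [0,0,0]
    - [0,0,0]
    - [0,0,0]
  claw: [0,0,0,0,0]

```text
t: 1.92
eef_pos: [552.0, 75.0, 255.4]
tcp_rot: [-3.142, -0.001, 0.221]
ft_force: [0.6, -0.3, -0.5]
opening: 1.001
grip_force: 0.0
```

>>> arm_command:
  delta_pos:
    - [0.16,0.76,-0.16]
    - [0.16,0.76,-0.16]
    - [0.16,0.76,-0.16]
    - [0.16,0.76,-0.16]
    - [0.16,0.76,-0.16]
  delta_rot:
    - [0,0,0]
    - [0,0,0]
    - [0,0,0]
    - [0,0,0]
    - [0,0,0]
  claw: [0,0,0,0,0]

```text
t: 2.33
eef_pos: [591.9, 264.9, 213.7]
tcp_rot: [-3.142, 0.001, 0.221]
ft_force: [0.6, -0.3, -0.1]
opening: 0.998
grip_force: 0.0
```

>>> arm_command:
  delta_pos:
    - [0,0,0]
    - [0,0,0]
    - [0,0,0]
    - [0,0,0]
    - [0,0,0]
  delta_rot:
    - [0,0,0]
    - [0,0,0]
    - [0,0,0]
    - [0,0,0]
    - [0,0,0]
  claw: [0,0,0,0,0]

```text
t: 2.75
eef_pos: [592.1, 261.3, 215.2]
tcp_rot: [3.141, -0.001, 0.219]
ft_force: [0.3, -0.2, -0.5]
opening: 1.003
grip_force: 0.0
```

```bash
python3 - <<'E'
from h import *
np.set_printoptions(precision=1,suppress=True)
c,im=snap("wrist","w3.png");e=state()["eef_pos"];print(e,c["T"][:3,3])
H,S,V=[x.astype(int) for x in cv2.split(cv2.medianBlur(cv2.cvtColor(im,cv2.COLOR_BGR2HSV),3))]
u,v=proj(c,[592,264,20]);print(u,v)
m=((S<50)&(V>60));b=blob(m,(u,v));print(len(b),b.min(0),b.max(0));
for z in(0,8,30):print(z,circ3d(c,b,z))
E
```

```text
[592.1 261.4 215.2] [664.2 277.2 384.7]
324.4252870120193 173.4327435300441
150 [295 142] [348 194]
0 (array([592.5, 267.9,  29.2,   0.4]), 150)
8 (array([594. , 268.1,  28.5,   0.3]), 150)
30 (array([598.1, 268.6,  26.9,   0.3]), 150)
```

View pics/w3.png

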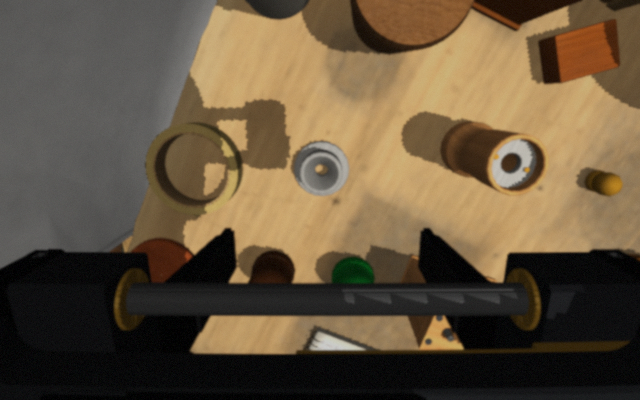

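The base is the grey ring at (322,168) and nothing blocks it.

>>> arm_command:
  delta_pos:
    - [0.008,0.026,-0.16]
    - [0.008,0.026,-0.32]
    - [0.008,0.026,-0.48]
    - [0.008,0.026,-0.6]
    - [0.008,0.026,-0.68]
  delta_rot:
    - [0,0,0]
    - [0,0,0]
    - [0,0,0]
    - [0,0,0]
    - [0,0,0]
  claw: [0,0,0,0,0]

```text
t: 3.22
eef_pos: [592.9, 268.0, 41.8]
tcp_rot: [3.141, 0.003, 0.22]
ft_force: [0.3, 0.5, 1.4]
opening: 1.0
grip_force: 0.0
```

>>> arm_command:
  delta_pos:
    - [0,0,-0.06]
    - [0,0,-0.1]
    - [0,0,-0.12]
    - [0,0,-0.128]
    - [0,0,-0.128]
  delta_rot:
    - [0,0,0]
    - [0,0,0]
    - [0,0,0]
    - [0,0,0]
    - [0,0,0]
  claw: [0,0,0,0,0]

```text
t: 3.63
eef_pos: [594.2, 269.0, 13.2]
tcp_rot: [3.142, -0.001, 0.22]
ft_force: [0.0, -0.0, -0.2]
opening: 1.0
grip_force: 0.0
```

```bash
python3 - <<'E'
from h import *
c,im=snap("wrist","w4.png");print(state()["eef_pos"])
E
```

```text
[594.35107553 269.17848894  13.56092117]
```

View pics/w4.png

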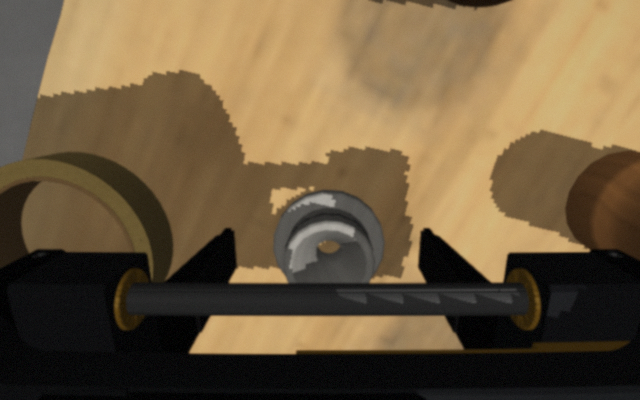

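The base sits between the fingers at (328,245). I'll close on it.

>>> arm_command:
  delta_pos:
    - [0,0,-0.008]
    - [0,0,-0.008]
    - [0,0,-0.008]
    - [0,0,-0.008]
    - [0,0,-0.008]
  delta_rot:
    - [0,0,0]
    - [0,0,0]
    - [0,0,0]
    - [0,0,0]
    - [0,0,0]
  claw: [1,1,1,1,1]

```text
t: 4.1
eef_pos: [594.0, 269.2, 10.9]
tcp_rot: [3.142, -0.0, 0.221]
ft_force: [0.1, -0.3, 0.1]
opening: 0.707
grip_force: 0.0
```

>>> arm_command:
  delta_pos:
    - [0,0,0]
    - [0,0,0]
    - [0,0,0]
    - [0,0,0]
    - [0,0,0]
  delta_rot:
    - [0,0,0]
    - [0,0,0]
    - [0,0,0]
    - [0,0,0]
    - [0,0,0]
  claw: [1,1,1,1,1]

```text
t: 4.52
eef_pos: [593.9, 269.1, 10.7]
tcp_rot: [3.141, -0.0, 0.221]
ft_force: [1.0, -0.9, -0.2]
opening: 0.461
grip_force: 30.0
```

```bash
python3 - <<'E'
from h import *
np.set_printoptions(precision=1,suppress=True)
c,im=snap("wrist","w5.png");e=state()["eef_pos"];print(e)
H,S,V=[x.astype(int) for x in cv2.split(cv2.medianBlur(cv2.cvtColor(im,cv2.COLOR_BGR2HSV),3))]
m=((S<50)&(V>60));b=blob(m,(328,240));print(len(b),b.min(0),b.max(0))
a=b[(b[:,1]<235)];
for z in(5,8):
  for lim in(225,235,245):print(z,lim,circ3d(c,b[b[:,1]<lim],z))
cv2.imwrite("pics/c5.png",cv2.resize(np.hstack([im[170:300,220:440],cv2.merge([m[170:300,220:440].astype(np.uint8)*255]*3)]),None,fx=1.8,fy=1.8))
E
```

```text
[593.9 269.1  10.7]
246 [281 221] [373 282]
5 225 (array([582.3, 267.3,  25.1,   0.2]), 37)
5 235 (array([582.4, 267. ,  25. ,   0.2]), 68)
5 245 (array([582.6, 266.9,  24.9,   0.2]), 89)
8 225 (array([583.7, 267.6,  24.6,   0.2]), 37)
8 235 (array([583.8, 267.3,  24.6,   0.2]), 68)
8 245 (array([584. , 267.2,  24.4,   0.2]), 89)
```

View pics/c5.png

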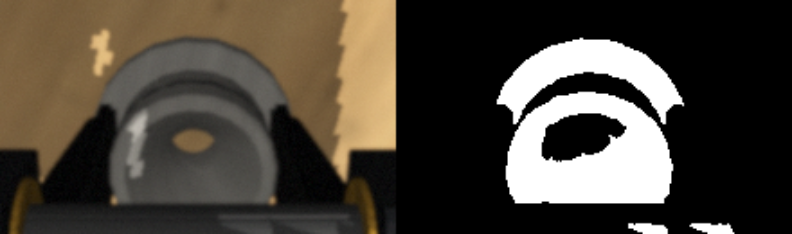

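The collar is held between the pads. Collar rim is at rows 221–280, flange arc at rows 191–228.

```bash
python3 - <<'E'
from h import *
np.set_printoptions(precision=2,suppress=True)
c=calibration("wrist");im=cv2.imread("pics/w5.png")
H,S,V=[x.astype(int) for x in cv2.split(cv2.medianBlur(cv2.cvtColor(im,cv2.COLOR_BGR2HSV),3))]
m=((S<50)&(V>60));b=blob(m,(328,250));a=blob(m,(328,205))
print(circ3d(c,b[b[:,1]<262],30)); 
t=np.array([[u,a[a[:,0]==u,1].min()] for u in range(284,372)]);print(circ3d(c,t,8))
print(c["T"][:3,3]-state()["eef_pos"])
E
```

```text
(array([594.94, 269.49,  20.95,   0.2 ]), 123)
(array([595.63, 269.46,  28.18,   0.17]), 88)
[ 72.13  16.05 169.39]
```

>>> arm_command:
  delta_pos:
    - [0,0,0.16]
    - [0,0,0.32]
    - [0,0,0.46]
    - [0,-0.06,0.56]
    - [0,-0.16,0.56]
  delta_rot:
    - [0,0,0]
    - [0,0,0]
    - [0,0,0]
    - [0,0,0]
    - [0,0,0]
  claw: [1,1,1,1,1]

```text
t: 4.98
eef_pos: [595.6, 231.0, 156.1]
tcp_rot: [-3.141, -0.008, 0.223]
ft_force: [0.3, -1.0, -3.4]
opening: 0.457
grip_force: 30.0
```

>>> arm_command:
  delta_pos:
    - [-0.16,-0.76,0]
    - [-0.16,-0.76,0]
    - [-0.16,-0.76,0]
    - [-0.16,-0.76,0]
    - [-0.16,-0.76,0]
  delta_rot:
    - [0,0,0]
    - [0,0,0]
    - [0,0,0]
    - [0,0,0]
    - [0,0,0]
  claw: [1,1,1,1,1]

```text
t: 5.4
eef_pos: [552.7, 36.4, 150.5]
tcp_rot: [3.141, 0.001, 0.22]
ft_force: [0.2, 0.3, -1.7]
opening: 0.461
grip_force: 30.0
```

>>> arm_command:
  delta_pos:
    - [-0.05,-0.16,0]
    - [-0.08,-0.32,0]
    - [-0.12,-0.48,0]
    - [-0.14,-0.6,0]
    - [-0.148,-0.654,0]
  delta_rot:
    - [0,0,0]
    - [0,0,0]
    - [0,0,0]
    - [0,0,0]
    - [0,0,0]
  claw: [1,1,1,1,1]

```text
t: 5.82
eef_pos: [515.9, -127.6, 150.6]
tcp_rot: [3.141, 0.0, 0.218]
ft_force: [-0.8, -0.2, -2.4]
opening: 0.459
grip_force: 30.0
```

>>> arm_command:
  delta_pos:
    - [0,0,-0.1]
    - [0,0,-0.2]
    - [0,0,-0.25]
    - [0,0,-0.28]
    - [0,0,-0.28]
  delta_rot:
    - [0,0,0]
    - [0,0,0]
    - [0,0,0]
    - [0,0,0]
    - [0,0,0]
  claw: [1,1,1,1,1]

```text
t: 6.23
eef_pos: [516.3, -124.1, 79.3]
tcp_rot: [-3.14, 0.002, 0.221]
ft_force: [0.2, 1.1, -1.8]
opening: 0.456
grip_force: 30.0
```

```bash
python3 - <<'E'
from h import *
np.set_printoptions(precision=1,suppress=True)
c,im=snap("wrist","w6.png");print(state()["eef_pos"])
E
```

```text
[ 516.8 -124.2   80.4]
```

View pics/w6.png

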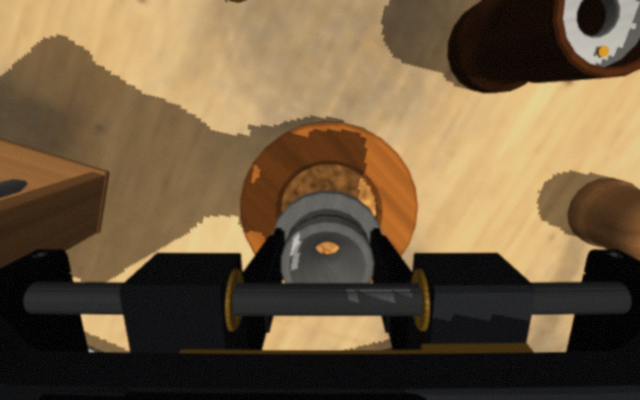

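The held base is at (328,245), centred over the pocket (329,190) apart from perspective.

```bash
python3 - <<'E'
from h import *
np.set_printoptions(precision=1,suppress=True)
c=calibration("wrist");im=cv2.imread("pics/w6.png");print(state()["eef_pos"])
H,S,V=[x.astype(int) for x in cv2.split(cv2.medianBlur(cv2.cvtColor(im,cv2.COLOR_BGR2HSV),3))]
m=((S>135)&(V>60));b=blob(m,(329,180));b=np.array([p for p in b if p[1]<225])
h=cv2.convexHull(b)[:,0]
for z in (22,24):print(circ3d(c,h[h[:,1]<220],z))
E
```

```text
[ 516.8 -124.2   80.4]
(array([ 518.5, -124.7,   59.7,    0.2]), 33)
(array([ 519.1, -124.6,   59.2,    0.2]), 33)
```

>>> arm_command:
  delta_pos:
    - [0.002,-0.003,-0.06]
    - [0.002,-0.003,-0.11]
    - [0.002,-0.003,-0.15]
    - [0.002,-0.003,-0.18]
    - [0.002,-0.003,-0.19]
  delta_rot:
    - [0,0,0]
    - [0,0,0]
    - [0,0,0]
    - [0,0,0]
    - [0,0,0]
  claw: [1,1,1,1,1]

```text
t: 6.7
eef_pos: [517.4, -125.0, 32.7]
tcp_rot: [-3.141, 0.0, 0.221]
ft_force: [0.3, 0.2, -2.8]
opening: 0.465
grip_force: 30.0
```

>>> arm_command:
  delta_pos:
    - [0,0,-0.01]
    - [0,0,-0.016]
    - [0,0,-0.022]
    - [0,0,-0.022]
    - [0,0,-0.022]
  delta_rot:
    - [0,0,0]
    - [0,0,0]
    - [0,0,0]
    - [0,0,0]
    - [0,0,0]
  claw: [1,1,1,1,1]

```text
t: 7.12
eef_pos: [517.5, -125.1, 27.9]
tcp_rot: [3.141, -0.0, 0.221]
ft_force: [0.7, -0.0, -2.8]
opening: 0.459
grip_force: 30.0
```

>>> arm_command:
  delta_pos:
    - [0,0,-0.004]
    - [0,0,-0.006]
    - [0,0,-0.008]
    - [0,0,-0.008]
    - [0,0,-0.008]
  delta_rot:
    - [0,0,0]
    - [0,0,0]
    - [0,0,0]
    - [0,0,0]
    - [0,0,0]
  claw: [1,1,1,1,1]

```text
t: 7.53
eef_pos: [517.6, -125.1, 26.6]
tcp_rot: [3.141, -0.001, 0.221]
ft_force: [-1.0, 0.4, 10.6]
opening: 0.451
grip_force: 30.0
```

>>> arm_command:
  delta_pos:
    - [0,0,0]
    - [0,0,0]
    - [0,0,0]
    - [0,0,0]
    - [0,0,0]
  delta_rot:
    - [0,0,0]
    - [0,0,0]
    - [0,0,0]
    - [0,0,0]
    - [0,0,0]
  claw: [0,0,0,0,0]

```text
t: 7.95
eef_pos: [517.4, -125.1, 25.6]
tcp_rot: [3.142, 0.0, 0.221]
ft_force: [0.2, 0.1, 0.8]
opening: 0.757
grip_force: 0.0
```

>>> arm_command:
  delta_pos:
    - [0,0,0.1]
    - [0,0,0.26]
    - [0,0,0.42]
    - [0,0,0.58]
    - [0,0,0.72]
  delta_rot:
    - [0,0,0]
    - [0,0,0]
    - [0,0,0]
    - [0,0,0]
    - [0,0,0]
  claw: [0,0,0,0,0]

```text
t: 8.37
eef_pos: [517.3, -125.0, 208.2]
tcp_rot: [3.141, -0.001, 0.221]
ft_force: [0.7, -0.4, -0.0]
opening: 0.997
grip_force: 0.0
```

>>> arm_command:
  delta_pos:
    - [0.12,-0.08,0.1]
    - [0.26,-0.16,0.16]
    - [0.38,-0.24,0.16]
    - [0.48,-0.3,0.16]
    - [0.506,-0.316,0.16]
  delta_rot:
    - [0,0,0]
    - [0,0,0]
    - [0,0,0]
    - [0,0,0]
    - [0,0,0]
  claw: [0,0,0,0,0]

```text
t: 8.78
eef_pos: [646.4, -206.2, 245.0]
tcp_rot: [3.141, -0.001, 0.22]
ft_force: [-0.2, -0.5, -0.0]
opening: 0.996
grip_force: 0.0
```

>>> arm_command:
  delta_pos:
    - [0,0,0]
    - [0,0,0]
    - [0,0,0]
    - [0,0,0]
    - [0,0,0]
  delta_rot:
    - [0,0,0]
    - [0,0,0]
    - [0,0,0]
    - [0,0,0]
    - [0,0,0]
  claw: [0,0,0,0,0]

```text
t: 9.2
eef_pos: [643.4, -203.5, 246.2]
tcp_rot: [3.141, -0.0, 0.221]
ft_force: [-0.1, -0.7, -0.3]
opening: 1.002
grip_force: 0.0
```

```bash
python3 - <<'E'
from h import *
np.set_printoptions(precision=1,suppress=True)
c,im=snap("wrist","w7.png");print(state()["eef_pos"])
u,v=proj(c,[644,-204,98]);print(u,v)
H,S,V=[x.astype(int) for x in cv2.split(cv2.medianBlur(cv2.cvtColor(im,cv2.COLOR_BGR2HSV),3))]
m=((S<60)&(V>90));b=blob(m,(u,v));print(len(b),b.min(0),b.max(0));print(circ3d(c,b,98))
E
```

```text
[ 643.5 -203.6  246.2]
327.58626024649794 183.46322643963742
117 [308 162] [348 203]
(array([ 644.5, -203.9,   19.1,    0.7]), 108)
```

View pics/w7.png

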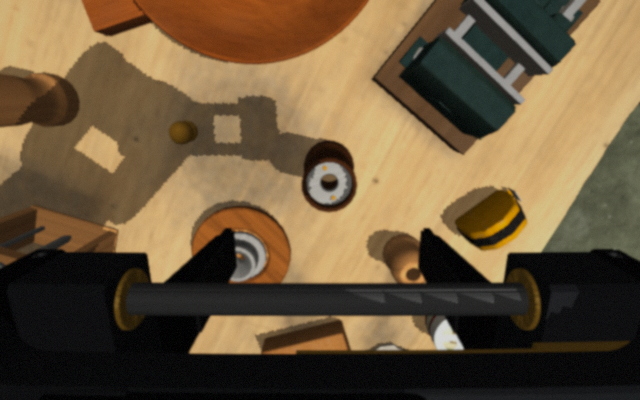

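The body's steel plate is at (328,183) and the base is flush in the stand (247,255). Now to grip the body.

>>> arm_command:
  delta_pos:
    - [0.003,-0.001,-0.16]
    - [0.003,-0.001,-0.32]
    - [0.003,-0.001,-0.48]
    - [0.003,-0.001,-0.62]
    - [0.003,-0.001,-0.7]
  delta_rot:
    - [0,0,0]
    - [0,0,0]
    - [0,0,0]
    - [0,0,0]
    - [0,0,0]
  claw: [0,0,0,0,0]

```text
t: 9.67
eef_pos: [642.9, -203.5, 67.0]
tcp_rot: [-3.139, 0.003, 0.221]
ft_force: [0.5, -0.6, 0.0]
opening: 1.004
grip_force: 0.0
```

>>> arm_command:
  delta_pos:
    - [0,0,-0.008]
    - [0,0,-0.008]
    - [0,0,-0.008]
    - [0,0,-0.008]
    - [0,0,-0.008]
  delta_rot:
    - [0,0,0]
    - [0,0,0]
    - [0,0,0]
    - [0,0,0]
    - [0,0,0]
  claw: [1,1,1,1,1]

```text
t: 10.08
eef_pos: [645.4, -204.6, 70.6]
tcp_rot: [3.14, -0.002, 0.221]
ft_force: [-0.6, 0.2, 0.0]
opening: 0.707
grip_force: 0.0
```

>>> arm_command:
  delta_pos:
    - [0,0,0]
    - [0,0,0]
    - [0,0,0]
    - [0,0,0]
    - [0,0,0]
  delta_rot:
    - [0,0,0]
    - [0,0,0]
    - [0,0,0]
    - [0,0,0]
    - [0,0,0]
  claw: [1,1,1,1,1]

```text
t: 10.5
eef_pos: [644.9, -204.4, 69.2]
tcp_rot: [3.141, -0.001, 0.221]
ft_force: [-0.8, 0.2, 5.0]
opening: 0.508
grip_force: 29.8
```

```bash
python3 - <<'E'
from h import *
np.set_printoptions(precision=1,suppress=True)
c,im=snap("wrist","w8.png");e=state()["eef_pos"];print(e)
H,S,V=[x.astype(int) for x in cv2.split(cv2.medianBlur(cv2.cvtColor(im,cv2.COLOR_BGR2HSV),3))]
m=((S<60)&(V>80));m[:, :270]=0;m[:,390:]=0;b=blob(m,(328,250));print(len(b),b.min(0),b.max(0));print(circ3d(c,b[b[:,1]<b[:,1].max()-3],98))
cv2.imwrite("pics/c8.png",cv2.resize(np.hstack([im[140:300,220:440],cv2.merge([m[140:300,220:440].astype(np.uint8)*255]*3)]),None,fx=1.8,fy=1.8))
E
```

```text
[ 644.9 -204.4   69.2]
265 [280 240] [373 283]
(array([ 646.1, -204.1,   14.9,    4.7]), 200)
```

View pics/c8.png

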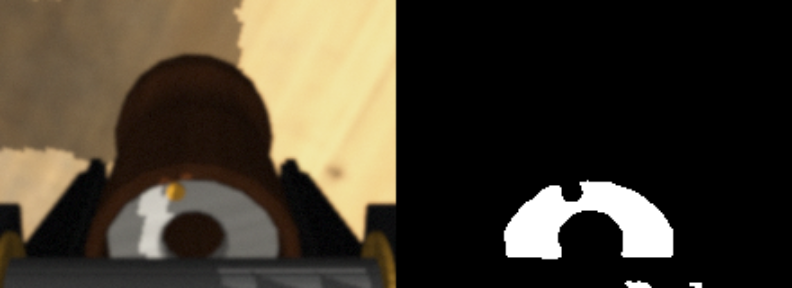

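```bash
python3 - <<'E'
from h import *
np.set_printoptions(precision=1,suppress=True)
c=calibration("wrist");im=cv2.imread("pics/w8.png")
H,S,V=[x.astype(int) for x in cv2.split(cv2.medianBlur(cv2.cvtColor(im,cv2.COLOR_BGR2HSV),3))]
m=((S<60)&(V>80));m[:, :270]=0;m[:,390:]=0;b=blob(m,(328,250))
t=np.array([[u,b[b[:,0]==u,1].min()] for u in range(281,373) if not 305<u<325]);print(circ3d(c,t,98))
ih=np.array([p for p in b if abs(p[0]-327)<20 and p[1]>250 and p[1]<280]);print(circ3d(c,ih,98))
E
```

```text
(array([ 639.3, -205.5,   22.3,    0.2]), 73)
(array([ 646.2, -204.5,    8.1,    0.2]), 62)
```

>>> arm_command:
  delta_pos:
    - [0,0,0.1]
    - [0,0,0.24]
    - [0,0,0.36]
    - [-0.06,0.04,0.4]
    - [-0.18,0.11,0.4]
  delta_rot:
    - [0,0,0]
    - [0,0,0]
    - [0,0,0]
    - [0,0,0]
    - [0,0,0]
  claw: [1,1,1,1,1]

```text
t: 10.97
eef_pos: [601.8, -178.1, 171.0]
tcp_rot: [3.138, -0.005, 0.22]
ft_force: [0.2, 0.3, -2.6]
opening: 0.514
grip_force: 29.8
```

>>> arm_command:
  delta_pos:
    - [-0.12,0.08,0]
    - [-0.22,0.14,0]
    - [-0.29,0.18,0]
    - [-0.33,0.207,0]
    - [-0.33,0.207,0]
  delta_rot:
    - [0,0,0]
    - [0,0,0]
    - [0,0,0]
    - [0,0,0]
    - [0,0,0]
  claw: [1,1,1,1,1]

```text
t: 11.38
eef_pos: [515.2, -123.8, 168.7]
tcp_rot: [-3.141, 0.001, 0.221]
ft_force: [1.5, 0.0, -2.1]
opening: 0.516
grip_force: 29.8
```

>>> arm_command:
  delta_pos:
    - [0,0,-0.04]
    - [0,0,-0.08]
    - [0,0,-0.12]
    - [0,0,-0.14]
    - [0,0,-0.15]
  delta_rot:
    - [0,0,0]
    - [0,0,0]
    - [0,0,0]
    - [0,0,0]
    - [0,0,0]
  claw: [1,1,1,1,1]

```text
t: 11.8
eef_pos: [516.9, -125.2, 129.3]
tcp_rot: [-3.14, 0.002, 0.221]
ft_force: [-0.0, -0.1, -1.9]
opening: 0.512
grip_force: 29.8
```

>>> arm_command:
  delta_pos:
    - [0.002,0,-0.03]
    - [0.002,0,-0.06]
    - [0.002,0,-0.09]
    - [0.002,0,-0.115]
    - [0.002,0,-0.13]
  delta_rot:
    - [0,0,0]
    - [0,0,0]
    - [0,0,0]
    - [0,0,0]
    - [0,0,0]
  claw: [1,1,1,1,1]

```text
t: 12.22
eef_pos: [517.4, -125.0, 97.7]
tcp_rot: [-3.141, 0.001, 0.221]
ft_force: [-0.1, 0.4, -1.9]
opening: 0.513
grip_force: 29.8
```

>>> arm_command:
  delta_pos:
    - [0,0,-0.004]
    - [0,0,-0.008]
    - [0,0,-0.012]
    - [0,0,-0.014]
    - [0,0,-0.014]
  delta_rot:
    - [0,0,0]
    - [0,0,0]
    - [0,0,0]
    - [0,0,0]
    - [0,0,0]
  claw: [1,1,1,1,1]

```text
t: 12.63
eef_pos: [517.7, -125.1, 95.3]
tcp_rot: [3.141, -0.0, 0.221]
ft_force: [0.1, -0.1, -2.4]
opening: 0.515
grip_force: 29.8
```

Not yet touching; about 2 mm to go.

>>> arm_command:
  delta_pos:
    - [0,0,-0.004]
    - [0,0,-0.008]
    - [0,0,-0.01]
    - [0,0,-0.01]
    - [0,0,-0.01]
  delta_rot:
    - [0,0,0]
    - [0,0,0]
    - [0,0,0]
    - [0,0,0]
    - [0,0,0]
  claw: [1,1,1,1,1]

```text
t: 13.05
eef_pos: [517.8, -125.1, 93.2]
tcp_rot: [3.141, -0.001, 0.221]
ft_force: [-2.1, 0.8, 5.1]
opening: 0.516
grip_force: 29.8
```

>>> arm_command:
  delta_pos:
    - [0,0,0]
    - [0,0,0]
    - [0,0,0]
    - [0,0,0]
    - [0,0,0]
  delta_rot:
    - [0,0,0]
    - [0,0,0]
    - [0,0,0]
    - [0,0,0]
    - [0,0,0]
  claw: [0,0,0,0,0]

```text
t: 13.47
eef_pos: [517.7, -125.1, 92.6]
tcp_rot: [3.142, 0.0, 0.221]
ft_force: [-0.1, 0.1, -0.3]
opening: 0.803
grip_force: 0.0
```

>>> arm_command:
  delta_pos:
    - [0,0,0.1]
    - [0,0,0.26]
    - [0,0,0.42]
    - [0,0,0.58]
    - [0,0,0.68]
  delta_rot:
    - [0,0,0]
    - [0,0,0]
    - [0,0,0]
    - [0,0,0]
    - [0,0,0]
  claw: [0,0,0,0,0]

```text
t: 13.88
eef_pos: [518.1, -125.2, 266.6]
tcp_rot: [3.139, -0.003, 0.221]
ft_force: [-0.4, 0.0, -0.4]
opening: 0.998
grip_force: 0.0
```

>>> arm_command:
  delta_pos:
    - [0,0,0.04]
    - [0,0,0.04]
    - [0,0,0.04]
    - [0,0,0.04]
    - [0,0,0.04]
  delta_rot:
    - [0,0,0]
    - [0,0,0]
    - [0,0,0]
    - [0,0,0]
    - [0,0,0]
  claw: [0,0,0,0,0]

```text
t: 14.3
eef_pos: [517.2, -125.0, 270.9]
tcp_rot: [-3.14, 0.003, 0.221]
ft_force: [-0.6, 0.4, -0.5]
opening: 0.998
grip_force: 0.0
```

```bash
python3 - <<'E'
from h import *
np.set_printoptions(precision=1,suppress=True)
c,im=snap("wrist","w9.png");e=state()["eef_pos"];print(e)
cv2.imwrite("pics/c9.png",cv2.resize(im[100:290,180:480],None,fx=2.6,fy=2.6))
H,S,V=[x.astype(int) for x in cv2.split(cv2.cvtColor(im,cv2.COLOR_BGR2HSV))]
u,v=proj(c,[518.5,-125,122]);print(u,v)
m=((S<70)&(V>80));b=blob(m,(u,v));print(circ3d(c,b,122),b.min(0),b.max(0))
f=np.zeros(m.shape,np.uint8);cv2.fillPoly(f,[b],1)
h=(f>0)&(V<70);h=blob(h,(u,v));print(len(h),circ3d(c,h,122),h.mean(0))
E
```

```text
[ 517.3 -125.   271.1]
327.60588654280065 182.0592177000342
(array([ 517.5, -124.6,   19.3,    0.6]), 94) [307 162] [347 204]
45 (array([ 518.1, -125.4,    7.1,    0.3]), 33) [327.9 183. ]
```

View pics/c9.png

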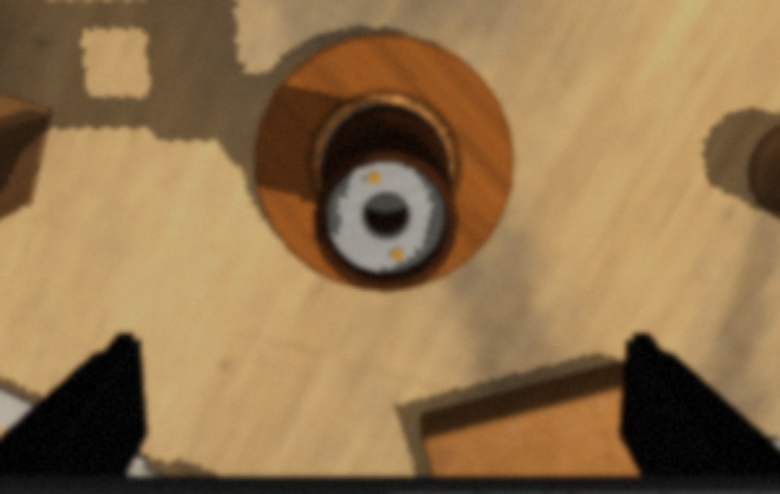

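The body sits upright on the flange and its plate bore is at (328,183). Next is the rack shaft.

>>> arm_command:
  delta_pos:
    - [-0.02,0.16,0.02]
    - [-0.05,0.32,0.04]
    - [-0.08,0.48,0.06]
    - [-0.1,0.62,0.07]
    - [-0.11,0.74,0.08]
  delta_rot:
    - [0,0,0]
    - [0,0,0]
    - [0,0,0]
    - [0,0,0]
    - [0,0,0]
  claw: [0,0,0,0,0]

```text
t: 14.77
eef_pos: [489.1, 61.9, 292.1]
tcp_rot: [-3.141, 0.001, 0.221]
ft_force: [0.7, -0.3, 0.9]
opening: 1.002
grip_force: 0.0
```

>>> arm_command:
  delta_pos:
    - [-0.01,0.06,0]
    - [-0.01,0.09,0]
    - [-0.01,0.09,0]
    - [-0.01,0.09,0]
    - [-0.01,0.09,0]
  delta_rot:
    - [0,0,0]
    - [0,0,0]
    - [0,0,0]
    - [0,0,0]
    - [0,0,0]
  claw: [0,0,0,0,0]

```text
t: 15.18
eef_pos: [487.8, 81.5, 292.2]
tcp_rot: [3.141, 0.001, 0.22]
ft_force: [0.4, 0.9, 0.6]
opening: 1.002
grip_force: 0.0
```

```bash
python3 - <<'E'
from h import *
np.set_printoptions(precision=1,suppress=True)
c,im=snap("wrist","w10.png");e=state()["eef_pos"];print(e)
cv2.imwrite("pics/c10.png",cv2.resize(im[80:290,180:480],None,fx=2.6,fy=2.6))
for p in([487,84,114],[487,84,198]):print(proj(c,p))
E
```

```text
[487.9  81.4 292.3]
[324.3 177.3]
[323.5 200.1]
```

View pics/c10.png

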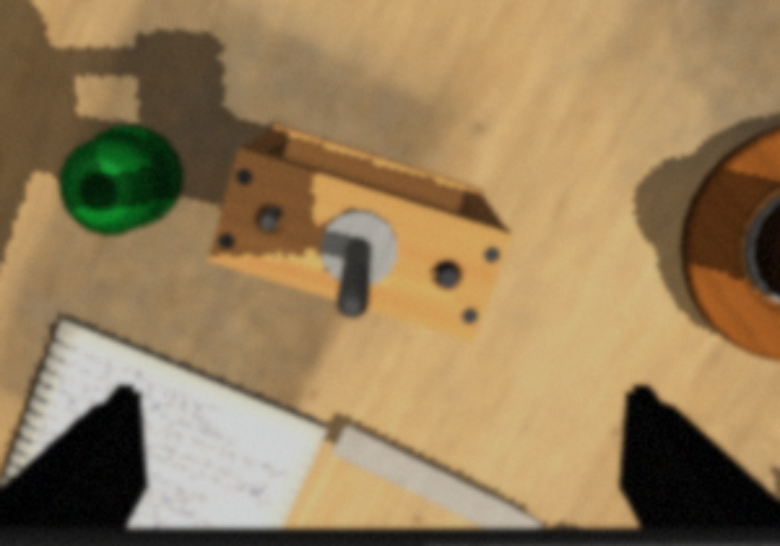

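The collar is at pixel (318,175) and the shaft's end at (315,197). The green head at (227,149) is to be avoided.

```bash
python3 - <<'E'
from h import *
np.set_printoptions(precision=1,suppress=True)
c=calibration("wrist");print(state()["eef_pos"])
print(plane(c,318.1,175,114),plane(c,315.4,197,196))
E
```

```text
[487.9  81.4 292.3]
[488.   90.5 114. ] [487.5  90.5 196. ]
```

>>> arm_command:
  delta_pos:
    - [0,0.036,-0.05]
    - [0,0.036,-0.2]
    - [0,0.036,-0.36]
    - [0,0.036,-0.5]
    - [0,0.036,-0.568]
  delta_rot:
    - [0,0,0]
    - [0,0,0]
    - [0,0,0]
    - [0,0,0]
    - [0,0,0]
  claw: [0,0,0,0,0]

```text
t: 15.65
eef_pos: [486.2, 90.3, 147.1]
tcp_rot: [-3.141, 0.004, 0.219]
ft_force: [1.2, 0.1, -0.9]
opening: 1.002
grip_force: 0.0
```

>>> arm_command:
  delta_pos:
    - [0,0,0]
    - [0,0,0]
    - [0,0,0]
    - [0,0,0]
    - [0,0,0]
  delta_rot:
    - [0,0,0]
    - [0,0,0]
    - [0,0,0]
    - [0,0,0]
    - [0,0,0]
  claw: [0.6,0.6,0.6,0.6,0.6]

```text
t: 16.07
eef_pos: [488.3, 91.3, 152.0]
tcp_rot: [3.141, -0.002, 0.221]
ft_force: [0.6, -0.2, 0.6]
opening: 0.705
grip_force: 0.0
```

>>> arm_command:
  delta_pos:
    - [0,0,0]
    - [0,0,0]
    - [0,0,0]
    - [0,0,0]
    - [0,0,0]
  delta_rot:
    - [0,0,0]
    - [0,0,0]
    - [0,0,0]
    - [0,0,0]
    - [0,0,0]
  claw: [1,1,1,1,1]

```text
t: 16.48
eef_pos: [487.6, 91.4, 150.7]
tcp_rot: [3.141, -0.0, 0.221]
ft_force: [-0.5, 0.2, -0.9]
opening: 0.354
grip_force: 0.0
```

>>> arm_command:
  delta_pos:
    - [0,0,0]
    - [0,0,0]
    - [0,0,0]
    - [0,0,0]
    - [0,0,0]
  delta_rot:
    - [0,0,0]
    - [0,0,0]
    - [0,0,0]
    - [0,0,0]
    - [0,0,0]
  claw: [1,1,1,1,1]

```text
t: 16.9
eef_pos: [487.6, 91.4, 150.6]
tcp_rot: [3.142, 0.0, 0.221]
ft_force: [0.1, -0.4, -0.3]
opening: 0.101
grip_force: 30.0
```

>>> arm_command:
  delta_pos:
    - [0,0,0.06]
    - [0,0,0.18]
    - [0,0,0.34]
    - [0,0,0.5]
    - [0,0,0.6]
  delta_rot:
    - [0,0,0]
    - [0,0,0]
    - [0,0,0]
    - [0,0,0]
    - [0,0,0]
  claw: [1,1,1,1,1]

```text
t: 17.32
eef_pos: [488.0, 91.5, 304.3]
tcp_rot: [3.141, -0.003, 0.221]
ft_force: [-0.2, 0.2, -0.9]
opening: 0.099
grip_force: 30.0
```

>>> arm_command:
  delta_pos:
    - [0.01,-0.08,0.02]
    - [0.03,-0.22,0.02]
    - [0.06,-0.38,0.02]
    - [0.08,-0.54,0.02]
    - [0.1,-0.68,0.02]
  delta_rot:
    - [0,0,0]
    - [0,0,0]
    - [0,0,0]
    - [0,0,0]
    - [0,0,0]
  claw: [1,1,1,1,1]

```text
t: 17.73
eef_pos: [512.5, -80.6, 305.7]
tcp_rot: [3.141, 0.0, 0.221]
ft_force: [0.7, -0.7, -0.7]
opening: 0.103
grip_force: 30.0
```

>>> arm_command:
  delta_pos:
    - [0.01,-0.09,0]
    - [0.02,-0.15,0]
    - [0.022,-0.186,0]
    - [0.022,-0.186,0]
    - [0.022,-0.186,0]
  delta_rot:
    - [0,0,0]
    - [0,0,0]
    - [0,0,0]
    - [0,0,0]
    - [0,0,0]
  claw: [1,1,1,1,1]

```text
t: 18.15
eef_pos: [517.9, -124.7, 305.4]
tcp_rot: [-3.141, 0.0, 0.22]
ft_force: [-0.3, -0.1, -0.8]
opening: 0.1
grip_force: 30.0
```

```bash
python3 - <<'E'
from h import *
np.set_printoptions(precision=1,suppress=True)
c,im=snap("wrist","w11.png");e=state()["eef_pos"];print(e)
s,i2=snap("side","s11.png")
print(proj(c,[518.2,-125.1,122]),proj(c,e-[0,0,142.6]),proj(c,e-[0,0,40.6]))
print(proj(s,[518.2,-125.1,134]),proj(s,e-[0,0,142.6]),proj(s,e-[0,0,40.6]))
cv2.imwrite("pics/c11.png",np.hstack([cv2.resize(im[120:300,230:430],(444,400),interpolation=2),cv2.resize(i2[80:220,310:430],(343,400),interpolation=2)]))
E
```

```text
[ 518.  -124.3  305.6]
[327.4 175.9] [326.5 185.2] [326.2 222.8]
[363.  152.5] [363.5 142.2] [365.4 104. ]
```

View pics/c11.png

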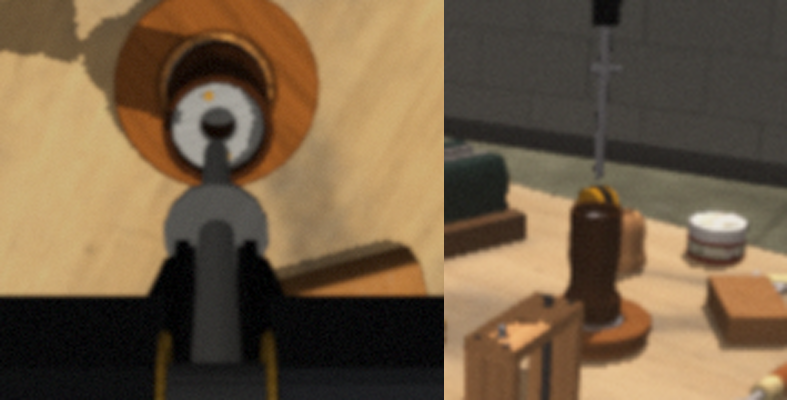

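The shaft hangs upright with its tip at (328,183), just short of the bore at (328,176) in perspective. The side view shows it above the body.

```bash
python3 - <<'E'
from h import *
np.set_printoptions(precision=1,suppress=True)
c=calibration("wrist");im=cv2.imread("pics/w11.png");e=state()["eef_pos"];print(e)
g=cv2.cvtColor(im,cv2.COLOR_BGR2GRAY);V=g.astype(int)
print("tip",plane(c,327.7,183,163),"collar",plane(c,327.3,220,265),"bore",plane(c,328.2,176.3,122))
for r in (186,190,195,200):print(r,V[r,312:345])
E
```

```text
[ 518.  -124.1  305.7]
tip [ 520.3 -124.2  163. ] collar [ 519.9 -123.9  265. ] bore [ 518.  -125.3  122. ]
186 [149 158 162 158 161 159 161 160 154 141 115  77  50  45  46  45  45  46
  52  76 109 140 158 161 165 164 161 158 144 118  96  82  71]
190 [ 53  84 115 145 155 158 160 159 150 122  77  53  47  47  46  43  46  44
  47  56  83 117 144 147 138 122 100  84  78  68  51  32  24]
195 [40 43 40 32 31 30 35 50 56 58 49 47 48 47 48 45 45 41 43 39 41 43 41 38
 31 25 22 24 28 34 40 42 53]
200 [94 93 88 86 81 69 57 50 44 49 45 47 47 48 50 46 48 45 43 42 37 39 41 46
 49 62 69 79 83 88 90 95 92]
```

>>> arm_command:
  delta_pos:
    - [-0.004,-0.004,-0.02]
    - [-0.004,-0.004,-0.06]
    - [-0.004,-0.004,-0.1]
    - [-0.004,-0.004,-0.14]
    - [-0.004,-0.004,-0.16]
  delta_rot:
    - [0,0,0]
    - [0,0,0]
    - [0,0,0]
    - [0,0,0]
    - [0,0,0]
  claw: [1,1,1,1,1]

```text
t: 18.67
eef_pos: [516.6, -125.7, 263.7]
tcp_rot: [-3.14, 0.002, 0.221]
ft_force: [-0.1, 0.8, -1.5]
opening: 0.101
grip_force: 30.0
```

>>> arm_command:
  delta_pos:
    - [0,0,-0.02]
    - [0,0,-0.04]
    - [0,0,-0.06]
    - [0,0,-0.08]
    - [0,0,-0.1]
  delta_rot:
    - [0,0,0]
    - [0,0,0]
    - [0,0,0]
    - [0,0,0]
    - [0,0,0]
  claw: [1,1,1,1,1]

```text
t: 19.08
eef_pos: [517.2, -126.1, 240.3]
tcp_rot: [3.141, -0.0, 0.221]
ft_force: [0.4, 0.4, -1.6]
opening: 0.099
grip_force: 30.0
```

>>> arm_command:
  delta_pos:
    - [0,0.003,-0.04]
    - [0,0.003,-0.09]
    - [0,0.003,-0.14]
    - [0,0.003,-0.18]
    - [0,0.003,-0.2]
  delta_rot:
    - [0,0,0]
    - [0,0,0]
    - [0,0,0]
    - [0,0,0]
    - [0,0,0]
  claw: [1,1,1,1,1]

```text
t: 19.5
eef_pos: [516.7, -125.1, 189.1]
tcp_rot: [-3.141, 0.001, 0.221]
ft_force: [0.4, 0.2, -1.8]
opening: 0.1
grip_force: 30.0
```

>>> arm_command:
  delta_pos:
    - [0,0,-0.02]
    - [0,0,-0.04]
    - [0,0,-0.06]
    - [0,0,-0.08]
    - [0,0,-0.09]
  delta_rot:
    - [0,0,0]
    - [0,0,0]
    - [0,0,0]
    - [0,0,0]
    - [0,0,0]
  claw: [1,1,1,1,1]

```text
t: 19.92
eef_pos: [517.1, -125.3, 167.6]
tcp_rot: [-3.142, 0.0, 0.221]
ft_force: [0.6, 0.2, -1.2]
opening: 0.105
grip_force: 30.0
```

>>> arm_command:
  delta_pos:
    - [0,0,-0.008]
    - [0,0,-0.014]
    - [0,0,-0.02]
    - [0,0,-0.022]
    - [0,0,-0.022]
  delta_rot:
    - [0,0,0]
    - [0,0,0]
    - [0,0,0]
    - [0,0,0]
    - [0,0,0]
  claw: [1,1,1,1,1]

```text
t: 20.33
eef_pos: [517.2, -125.4, 162.7]
tcp_rot: [3.141, -0.0, 0.221]
ft_force: [-0.5, -0.0, -1.9]
opening: 0.101
grip_force: 30.0
```

Nearly home. One small step more for contact.

>>> arm_command:
  delta_pos:
    - [0,0,-0.003]
    - [0,0,-0.006]
    - [0,0,-0.008]
    - [0,0,-0.008]
    - [0,0,-0.008]
  delta_rot:
    - [0,0,0]
    - [0,0,0]
    - [0,0,0]
    - [0,0,0]
    - [0,0,0]
  claw: [1,1,1,1,1]

```text
t: 20.75
eef_pos: [517.7, -125.5, 162.5]
tcp_rot: [3.14, -0.002, 0.221]
ft_force: [-3.5, 2.0, 17.2]
opening: 0.099
grip_force: 30.0
```

>>> arm_command:
  delta_pos:
    - [0,0,0.004]
    - [0,0,0.004]
    - [0,0,0.004]
    - [0,0,0.004]
    - [0,0,0.004]
  delta_rot:
    - [0,0,0]
    - [0,0,0]
    - [0,0,0]
    - [0,0,0]
    - [0,0,0]
  claw: [0,0,0,0,0]

```text
t: 21.17
eef_pos: [517.1, -125.3, 161.5]
tcp_rot: [-3.142, 0.0, 0.221]
ft_force: [1.4, 0.3, -0.3]
opening: 0.392
grip_force: 0.0
```

>>> arm_command:
  delta_pos:
    - [0,0,0.08]
    - [0,0,0.22]
    - [0,0,0.38]
    - [0,0,0.54]
    - [0,0,0.6]
  delta_rot:
    - [0,0,0]
    - [0,0,0]
    - [0,0,0]
    - [0,0,0]
    - [0,0,0]
  claw: [0,0,0,0,0]

```text
t: 21.58
eef_pos: [518.1, -125.7, 316.8]
tcp_rot: [3.138, -0.005, 0.221]
ft_force: [0.1, -0.7, 0.7]
opening: 0.743
grip_force: 0.0
```

```bash
python3 - <<'E'
from h import *
np.set_printoptions(precision=1,suppress=True)
c,im=snap("wrist","w12.png");e=state()["eef_pos"];print(e)
s,i2=snap("side","s12.png")
print(proj(c,[518,-125,210]),proj(s,[518,-125,210]),proj(s,[518,-125,134]))
cv2.imwrite("pics/c12.png",np.hstack([cv2.resize(im[120:300,230:430],(444,400),interpolation=2),cv2.resize(i2[80:220,310:430],(343,400),interpolation=2)]))
E
```

```text
[ 518.4 -125.8  317.5]
[325.7 196.3] [364.4 124.9] [363.  152.5]
```

View pics/c12.png

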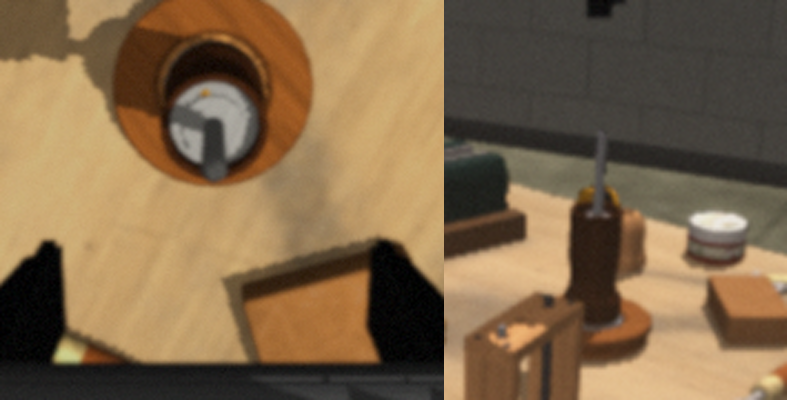

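The shaft stands upright in the body, its end at (326,196) in the wrist view, as expected. All 14 pictures are used, so I'll measure the head and nut numerically from here.

>>> arm_command:
  delta_pos:
    - [-0.01,0.1,0]
    - [-0.02,0.26,0]
    - [-0.04,0.42,0]
    - [-0.05,0.58,0]
    - [-0.06,0.74,0]
  delta_rot:
    - [0,0,0]
    - [0,0,0]
    - [0,0,0]
    - [0,0,0]
    - [0,0,0]
  claw: [0,0,0,0,0]

```text
t: 22.1
eef_pos: [501.2, 61.2, 310.2]
tcp_rot: [-3.141, 0.002, 0.22]
ft_force: [1.4, -0.0, 0.5]
opening: 0.995
grip_force: 0.0
```

>>> arm_command:
  delta_pos:
    - [-0.02,0.16,-0.02]
    - [-0.04,0.32,-0.04]
    - [-0.06,0.48,-0.06]
    - [-0.08,0.64,-0.08]
    - [-0.1,0.76,-0.12]
  delta_rot:
    - [0,0,0]
    - [0,0,0]
    - [0,0,0]
    - [0,0,0]
    - [0,0,0]
  claw: [0,0,0,0,0]

```text
t: 22.52
eef_pos: [476.3, 252.3, 280.5]
tcp_rot: [-3.142, 0.001, 0.222]
ft_force: [0.9, 0.0, -0.2]
opening: 1.003
grip_force: 0.0
```

>>> arm_command:
  delta_pos:
    - [-0.02,0.08,-0.08]
    - [-0.04,0.14,-0.16]
    - [-0.04,0.16,-0.22]
    - [-0.04,0.164,-0.24]
    - [-0.04,0.164,-0.24]
  delta_rot:
    - [0,0,0]
    - [0,0,0]
    - [0,0,0]
    - [0,0,0]
    - [0,0,0]
  claw: [0,0,0,0,0]

```text
t: 22.93
eef_pos: [466.3, 290.5, 219.5]
tcp_rot: [3.141, 0.004, 0.221]
ft_force: [-0.6, 0.8, 0.3]
opening: 0.997
grip_force: 0.0
```

```bash
python3 - <<'E'
from h import *
np.set_printoptions(precision=1,suppress=True)
c,im=snap("wrist","w13.png");e=state()["eef_pos"];print(e)
uv=[proj(c,[468.6,290.5,z]) for z in(0,36,66)];print(*uv)
hsv=cv2.cvtColor(cv2.medianBlur(im,3),cv2.COLOR_BGR2HSV);H,S,V=[x.astype(int) for x in cv2.split(hsv)]
u,v=uv[1].astype(int)
print("V");print(V[v-45:v+50:5,u-48:u+50:6]);print("S");print(S[v-45:v+50:5,u-48:u+50:6])
m=(S>110)&(V<105);b=blob(m,uv[1]);print(len(b),b.min(0),b.max(0),b.mean(0))
E
```

```text
[467.  290.3 220.8]
[327.2 166.7] [327.2 173.2] [327.3 179.7]
V
[[111 174 205 211 208 206 209 213 210 211 208 209 206 208 199 201 201]
 [112 137 208 209 203 206 213 211 211 208 211 209 208 199 199 200 197]
 [108 113 208 206 202 207 213 209 212 205 209 208 207 199 198 200 202]
 [107 112 208 192 189 207 205 204 208 208 208 210 206 203 201 203 207]
 [110 110 117 107 110 113  80  72 148 207 207 208 206 202 203 206 206]
 [109 110 105 106 107  34  26  27  33  64 206 205 205 203 198 206 171]
 [108 113 106 110  40  26  31  36  34  30 116 204 204 201 197 143 108]
 [112 110 107 102  26  40  48  53  53  42  38 202 205 197 196 108 102]
 [202 107 109  91  32  38  68  76  65  58  39 198 207 200 192 108 100]
 [205 142 106  79  29  44  75  80  83  68  52 201 205 200 191 104  95]
 [201 194 127  82  36  70  22  27  42  74  53 205 200 203 197 100  88]
 [198 196 203 179  35  78  23  24  34  72  55 201 203 199 197 152  87]
 [198 202 202 202  37  71  41  29  72  76  89 197 205 198 192 162 143]
 [195 202 201 205 138  45  66  71  73  59 193 201 203 196 183 164 163]
 [199 201 202 205 204 152  47  50  68 188 
[... 1003 characters left out ...]
8 118 117 120 125 121]
 [118 120 124 131 191 189 209 151 182 196 192 118 119 116 116 117 113]
 [117 121 117 121 175 193 211 202 180 191 185 119 119 117 116 114 114]
 [118 117 119 115 186 198 205 185 188 195 158 119 116 120 117 112 107]
 [120 119 118 113 124 210 189 190 192 190 120 118 116 117 114 107 106]
 [120 117 117 116 113 126 168 184 161 122 118 116 115 111 110 108 109]
 [119 118 116 115 111 119 116 120 121 121 116 111 114 111 107 105 104]
 [117 117 115 115 115 116 115 122 121 116 115 112 117 114 111 105 107]
 [117 119 114 114 118 114 117 121 120 118 115 115 113 111 105 107 104]
 [119 116 114 114 117 113 121 121 119 114 115 109 109 106 108 106 102]]
143 [295 147] [343 199] [319.3 173.3]
```

```bash
python3 - <<'E'
from h import *
np.set_printoptions(precision=1,suppress=True)
c,im=snap("wrist","w14.png");e=state()["eef_pos"];print(e)
hsv=cv2.cvtColor(cv2.medianBlur(im,3),cv2.COLOR_BGR2HSV);H,S,V=[x.astype(int) for x in cv2.split(hsv)]
b=blob((S>145)&(V<105),(319,173));print(b.min(0),b.max(0),"hue",H[165:170,315:325].mean())
f=np.zeros(V.shape,np.uint8);cv2.fillPoly(f,[b],1)
m=(f>0)&(V<46);m[:172]=0;h=blob(m,(318,183));print(h.min(0),h.max(0),circ3d(c,h,65))
m2=(f>0);lo=b[b[:,1]>172];hi=b[b[:,1]<160]
print("shoulder far arc z18",circ3d(c,hi,18))
d=(b[:,0].min()+b[:,0].max())/2;print(plane(c,d,173,36))
E
```

```text
[467.4 290.2 221.7]
[298 150] [342 200] hue 11.24
[312 176] [327 190] (array([464.9, 296.8,   7.3,   0.3]), 35)
shoulder far arc z18 (array([468.1, 298.2,  20.6,   0.6]), 36)
[467.9 297.7  36. ]
```

>>> arm_command:
  delta_pos:
    - [-0.006,0.027,-0.1]
    - [-0.006,0.027,-0.25]
    - [-0.006,0.027,-0.4]
    - [-0.006,0.027,-0.54]
    - [-0.006,0.027,-0.64]
  delta_rot:
    - [0,0,0]
    - [0,0,0]
    - [0,0,0]
    - [0,0,0]
    - [0,0,0]
  claw: [0.25,0.25,0.25,0.25,0.25]

```text
t: 23.45
eef_pos: [465.7, 296.6, 60.1]
tcp_rot: [3.141, 0.0, 0.22]
ft_force: [0.6, 0.4, 0.1]
opening: 0.762
grip_force: 0.0
```

```bash
python3 - <<'E'
from h import *
np.set_printoptions(precision=1,suppress=True)
c,im=snap("wrist","w15.png");e=state()["eef_pos"];print(e,state()["opening"])
hsv=cv2.cvtColor(cv2.medianBlur(im,3),cv2.COLOR_BGR2HSV);H,S,V=[x.astype(int) for x in cv2.split(hsv)]
u,v=proj(c,[466,297,65]).astype(int);print(u,v);print(V[v-50:v+44:4,u-60:u+61:6])
E
```

```text
[464.4 295.8  56.6] 0.7572693711383947
326 252
[[137 130 127 134 129  37  33  30  30  30  30  29  29  26  28  33 223 230
  232 230 227]
 [134 128 129 132  94  34  30  31  33  35  37  35  31  28  25  29 165 231
  232 231 227]
 [133 126 130 129  49  30  31  36  38  38  38  38  36  33  27  25  83 232
  233 231 228]
 [129 126 130 129  37  29  39  45  41  41  40  40  38  36  30  24  49 233
  234 231 228]
 [126 126 131 128  35  36  44  53  48  45  42  42  40  37  34  29  37 234
  233 230 228]
 [125 126 129 125  32  41  50  58  62  48  45  44  43  38  35  32  30 234
  232 230 229]
 [135 132 131 125  33  43  53  61  66  59  49  45  45  42  40  36  31 233
  230 230 230]
 [224 223 143 127  34  46  55  64  76  79  52  49  46  43  40  36  38 231
  227 230 230]
 [225 228 226 182  36  44  59  74  94  78  54  52  52  46  42  39  35 228
  228 231 229]
 [225 229 231 228  41  45  59  86  94  57  46  48  51  49  42  39  34 225
  231 231 228]
 [227 230 231 221  44  53  68  82  79  31  32  32  46  49  44  39  32 220
  231 230 227]
 [229 231 230 220  47  59  82  85  36  30  30  32  34  47  45  36  29 227

[... 383 characters left out ...]
1 233 232  50  45  50  44  30  31  34  51  53  43  58 231 228
  226 220 208]
 [227 228 231 233 232 199  34  43  46  45  46  50  50  46  35 195 231 224
  224 215 205]
 [226 229 230 235 232 231 121  35  42  43  43  44  46  35 141 226 228 225
  222 209 201]
 [227 227 231 233 232 231 229 106  39  41  39  39  36 112 228 228 224 225
  217 202 198]
 [188 187 194 196 195 191 194 194 149  29  27  26 145 187 191 191 187 183
  170 159 157]
 [ 32  33  31  33  32  33  32  32  31  31  31  31  33  33  35  32  32  34
   32  32  33]
 [ 40  42  42  40  41  41  41  40  39  41  40  39  55  64  66  68  64  63
   65  66  65]
 [ 45  44  45  45  46  44  46  45  45  46  44  44  44  48  62  70  70  70
   69  60  62]]
```

The bore is seen centred between the fingers. I'll descend and grip.

>>> arm_command:
  delta_pos:
    - [0,0,-0.05]
    - [0,0,-0.09]
    - [0,0,-0.12]
    - [0,0,-0.14]
    - [0,0,-0.144]
  delta_rot:
    - [0,0,0]
    - [0,0,0]
    - [0,0,0]
    - [0,0,0]
    - [0,0,0]
  claw: [0.25,0.25,0.25,0.25,0.25]

```text
t: 23.92
eef_pos: [465.8, 297.3, 25.7]
tcp_rot: [3.142, -0.0, 0.221]
ft_force: [0.0, 0.3, 0.1]
opening: 0.751
grip_force: 0.0
```

>>> arm_command:
  delta_pos:
    - [0,0,0]
    - [0,0,0]
    - [0,0,0]
    - [0,0,0]
    - [0,0,0]
  delta_rot:
    - [0,0,0]
    - [0,0,0]
    - [0,0,0]
    - [0,0,0]
    - [0,0,0]
  claw: [1,1,1,1,1]

```text
t: 24.33
eef_pos: [465.8, 297.5, 26.0]
tcp_rot: [3.142, -0.0, 0.221]
ft_force: [0.3, 0.4, 1.6]
opening: 0.458
grip_force: 4.9
```

>>> arm_command:
  delta_pos:
    - [0,0,0]
    - [0,0,0]
    - [0,0,0]
    - [0,0,0]
    - [0,0,0]
  delta_rot:
    - [0,0,0]
    - [0,0,0]
    - [0,0,0]
    - [0,0,0]
    - [0,0,0]
  claw: [1,1,1,1,1]

```text
t: 24.75
eef_pos: [465.8, 297.5, 26.0]
tcp_rot: [-3.142, -0.0, 0.221]
ft_force: [-0.9, -0.1, 6.0]
opening: 0.452
grip_force: 30.0
```

```bash
python3 - <<'E'
from h import *
np.set_printoptions(precision=1,suppress=True)
c,im=snap("wrist","w16.png");e=state()["eef_pos"];print(e)
hsv=cv2.cvtColor(cv2.medianBlur(im,3),cv2.COLOR_BGR2HSV);H,S,V=[x.astype(int) for x in cv2.split(hsv)]
u,v=proj(c,e+[0,0,41]).astype(int);print(u,v);print(V[v-40:v+24:3,u-32:u+33:4])
E
```

```text
[465.8 297.5  26. ]
326 289
[[ 43  45  47  56  63  50  48  48  47  46  44  45  44  42  41  40  37]
 [ 43  45  46  53  67  59  48  49  49  47  46  48  45  45  43  41  39]
 [ 46  46  46  49  68  63  49  50  49  50  48  47  46  44  44  43  40]
 [ 46  46  48  50  69  70  52  53  52  51  51  49  48  47  44  44  42]
 [ 44  47  48  50  75  83  55  57  56  54  55  53  50  48  45  44  42]
 [ 42  46  50  51  87  95  95  62  56  54  55  54  54  51  47  46  45]
 [ 40  44  48  53  92 100  99  58  54  54  54  53  53  53  49  47  43]
 [ 40  43  48  54  91  98  96  52  50  51  52  52  53  53  52  49  43]
 [ 41  44  46  49  90  90  67  36  32  34  40  46  51  52  52  48  45]
 [ 44  45  46  53  83  63  33  30  31  32  33  35  47  52  53  50  46]
 [ 49  49  48  50  58  29  29  31  31  32  33  33  35  49  50  49  46]
 [ 43  45  44  42  29  26  28  29  31  30  29  32  31  39  41  41  40]
 [ 31  31  30  29  29  29  28  30  29  28  30  30  29  32  31  31  31]
 [ 37  37  38  38  36  37  37  38  38  38  38  36  38  43  48  46  47]
 [ 43  42  42  43  41  42  42  43  42  42  42  42  42  60  68  64  69]
 [ 48  48  47  47  46  46  46  46  47  45  47  47  49  53  72  71  51]
 [ 51  51  51  50  51  51  50  50  51  51  50  51  51  58  84  82  52]
 [ 53  53  52  54  53  52  53  53  54  52  52  53  53  59  88  91  58]
 [ 53  52  53  53  52  52  53  51  52  52  52  52  52  52  59  74  54]
 [ 51  51  49  50  50  50  51  50  50  50  51  51  51  50  51  52  50]
 [ 49  49  49  50  50  49  49  49  50  50  50  50  49  51  50  50  49]
 [ 46  47  47  48  46  46  44  46  47  47  47  46  44  47  48  46  47]]
```

```bash
python3 - <<'E'
from h import *
np.set_printoptions(precision=1,suppress=True)
c=calibration("wrist");im=cv2.imread("pics/w16.png");e=state()["eef_pos"];print(e)
V=cv2.cvtColor(cv2.medianBlur(im,3),cv2.COLOR_BGR2HSV)[:,:,2].astype(int)
P=[]
for u in range(314,342,2):
    r=[v for v in range(262,282) if V[v,u]<42]
    if r:P.append((u,min(r)))
print(P)
from scipy.optimize import least_squares
for z in(64,66):
    Q=np.array([plane(c,*p,z)[:2] for p in P]);s=least_squares(lambda q:np.hypot(*(Q-q).T)-8,e[:2]);print(z,s.x,abs(s.fun).max(), s.x-e[:2])
E
```

```text
[465.8 297.5  26. ]
[(314, 278), (316, 276), (318, 275), (320, 274), (322, 272), (324, 272), (326, 272), (328, 272), (330, 272), (332, 273), (334, 273), (336, 274), (338, 275), (340, 276)]
64 [464.3 296.7] 0.41300512994637906 [-1.4 -0.8]
66 [465.3 296.9] 0.41520381166368026 [-0.4 -0.6]
```

>>> arm_command:
  delta_pos:
    - [0,0,0.1]
    - [0,0,0.26]
    - [0,0,0.42]
    - [0,0,0.58]
    - [0,0,0.74]
  delta_rot:
    - [0,0,0]
    - [0,0,0]
    - [0,0,0]
    - [0,0,0]
    - [0,0,0]
  claw: [1,1,1,1,1]

```text
t: 25.22
eef_pos: [465.1, 297.2, 212.4]
tcp_rot: [3.141, 0.001, 0.221]
ft_force: [1.2, -0.1, -0.9]
opening: 0.452
grip_force: 30.0
```

>>> arm_command:
  delta_pos:
    - [0.02,-0.12,0.1]
    - [0.04,-0.28,0.16]
    - [0.06,-0.44,0.16]
    - [0.08,-0.6,0.16]
    - [0.1,-0.75,0.16]
  delta_rot:
    - [0,0,0]
    - [0,0,0]
    - [0,0,0]
    - [0,0,0]
    - [0,0,0]
  claw: [1,1,1,1,1]

```text
t: 25.63
eef_pos: [490.3, 108.0, 250.9]
tcp_rot: [3.141, -0.0, 0.221]
ft_force: [1.0, 0.4, -0.2]
opening: 0.451
grip_force: 30.0
```

>>> arm_command:
  delta_pos:
    - [0.02,-0.16,0]
    - [0.04,-0.32,0]
    - [0.06,-0.48,0]
    - [0.08,-0.64,0]
    - [0.1,-0.78,0]
  delta_rot:
    - [0,0,0]
    - [0,0,0]
    - [0,0,0]
    - [0,0,0]
    - [0,0,0]
  claw: [1,1,1,1,1]

```text
t: 26.05
eef_pos: [515.3, -87.5, 250.5]
tcp_rot: [3.142, 0.0, 0.22]
ft_force: [0.7, 0.5, -0.9]
opening: 0.453
grip_force: 30.0
```

>>> arm_command:
  delta_pos:
    - [0.014,-0.08,0]
    - [0.014,-0.14,0]
    - [0.014,-0.159,0]
    - [0.014,-0.159,0]
    - [0.014,-0.159,0]
  delta_rot:
    - [0,0,0]
    - [0,0,0]
    - [0,0,0]
    - [0,0,0]
    - [0,0,0]
  claw: [1,1,1,1,1]

```text
t: 26.47
eef_pos: [518.9, -124.2, 250.4]
tcp_rot: [-3.141, 0.0, 0.221]
ft_force: [-0.4, 0.3, -0.1]
opening: 0.452
grip_force: 30.0
```

>>> arm_command:
  delta_pos:
    - [0,0,0]
    - [0,0,0]
    - [0,0,0]
    - [0,0,0]
    - [0,0,0]
  delta_rot:
    - [0,0,0]
    - [0,0,0]
    - [0,0,0]
    - [0,0,0]
    - [0,0,0]
  claw: [1,1,1,1,1]

```text
t: 26.88
eef_pos: [519.2, -124.5, 250.7]
tcp_rot: [3.141, -0.0, 0.221]
ft_force: [0.4, 0.3, -0.5]
opening: 0.451
grip_force: 30.0
```

>>> arm_command:
  delta_pos:
    - [0,-0.002,-0.02]
    - [0,-0.002,-0.04]
    - [0,-0.002,-0.06]
    - [0,-0.002,-0.08]
    - [0,-0.002,-0.1]
  delta_rot:
    - [0,0,0]
    - [0,0,0]
    - [0,0,0]
    - [0,0,0]
    - [0,0,0]
  claw: [1,1,1,1,1]

```text
t: 27.3
eef_pos: [519.1, -125.3, 224.9]
tcp_rot: [-3.141, 0.0, 0.221]
ft_force: [-0.7, -0.2, -1.0]
opening: 0.451
grip_force: 30.0
```

>>> arm_command:
  delta_pos:
    - [0,0,-0.02]
    - [0,0,-0.04]
    - [0,0,-0.06]
    - [0,0,-0.08]
    - [0,0,-0.1]
  delta_rot:
    - [0,0,0]
    - [0,0,0]
    - [0,0,0]
    - [0,0,0]
    - [0,0,0]
  claw: [1,1,1,1,1]

```text
t: 27.72
eef_pos: [519.2, -125.3, 200.2]
tcp_rot: [3.142, 0.0, 0.221]
ft_force: [0.3, 0.4, -0.8]
opening: 0.451
grip_force: 30.0
```

>>> arm_command:
  delta_pos:
    - [0,0,-0.03]
    - [0,0,-0.06]
    - [0,0,-0.09]
    - [0,0,-0.12]
    - [0,0,-0.14]
  delta_rot:
    - [0,0,0]
    - [0,0,0]
    - [0,0,0]
    - [0,0,0]
    - [0,0,0]
  claw: [1,1,1,1,1]

```text
t: 28.13
eef_pos: [518.9, -125.3, 164.6]
tcp_rot: [-3.141, 0.001, 0.221]
ft_force: [0.3, -0.1, -0.8]
opening: 0.454
grip_force: 30.0
```

>>> arm_command:
  delta_pos:
    - [0,0,-0.01]
    - [0,0,-0.02]
    - [0,0,-0.03]
    - [0,0,-0.036]
    - [0,0,-0.038]
  delta_rot:
    - [0,0,0]
    - [0,0,0]
    - [0,0,0]
    - [0,0,0]
    - [0,0,0]
  claw: [1,1,1,1,1]

```text
t: 28.55
eef_pos: [519.2, -125.3, 156.1]
tcp_rot: [3.141, -0.0, 0.221]
ft_force: [0.9, -0.8, -0.7]
opening: 0.453
grip_force: 30.0
```

>>> arm_command:
  delta_pos:
    - [0,0,-0.004]
    - [0,0,-0.008]
    - [0,0,-0.01]
    - [0,0,-0.01]
    - [0,0,-0.01]
  delta_rot:
    - [0,0,0]
    - [0,0,0]
    - [0,0,0]
    - [0,0,0]
    - [0,0,0]
  claw: [1,1,1,1,1]

```text
t: 28.97
eef_pos: [519.3, -125.4, 154.0]
tcp_rot: [3.141, -0.0, 0.221]
ft_force: [-0.2, -0.3, 3.3]
opening: 0.454
grip_force: 30.0
```

>>> arm_command:
  delta_pos:
    - [0,0,0]
    - [0,0,0]
    - [0,0,0]
    - [0,0,0]
    - [0,0,0]
  delta_rot:
    - [0,0,0]
    - [0,0,0]
    - [0,0,0]
    - [0,0,0]
    - [0,0,0]
  claw: [0,0,0,0,0]

```text
t: 29.38
eef_pos: [519.1, -125.3, 153.6]
tcp_rot: [3.142, 0.0, 0.221]
ft_force: [-0.0, 0.3, 0.7]
opening: 0.748
grip_force: 0.0
```

>>> arm_command:
  delta_pos:
    - [0,0,0.1]
    - [0,0,0.26]
    - [0,0,0.42]
    - [0,0,0.56]
    - [0,0,0.62]
  delta_rot:
    - [0,0,0]
    - [0,0,0]
    - [0,0,0]
    - [0,0,0]
    - [0,0,0]
  claw: [0,0,0,0,0]

```text
t: 29.8
eef_pos: [520.0, -125.6, 313.4]
tcp_rot: [3.138, -0.005, 0.221]
ft_force: [0.7, 0.8, -0.7]
opening: 0.997
grip_force: 0.0
```

>>> arm_command:
  delta_pos:
    - [0,0,0]
    - [0,0,0]
    - [0,0,0]
    - [0,0,0]
    - [0,0,0]
  delta_rot:
    - [0,0,0]
    - [0,0,0]
    - [0,0,0]
    - [0,0,0]
    - [0,0,0]
  claw: [0,0,0,0,0]

```text
t: 30.22
eef_pos: [518.9, -125.3, 307.4]
tcp_rot: [-3.14, 0.002, 0.221]
ft_force: [0.3, -0.1, -0.0]
opening: 1.0
grip_force: 0.0
```

```bash
python3 - <<'E'
from h import *
np.set_printoptions(precision=1,suppress=True,linewidth=150)
c,im=snap("wrist","w17.png");e=state()["eef_pos"];print(e)
hsv=cv2.cvtColor(cv2.medianBlur(im,3),cv2.COLOR_BGR2HSV);H,S,V=[x.astype(int) for x in cv2.split(hsv)]
u,v=proj(c,[518.5,-125.2,208]).astype(int);print(u,v,proj(c,[518.5,-125.2,128]))
print(S[v-32:v+26:2,u-24:u+25:3])
b=blob((S<90)&(V>35),(u,v-3));print(len(b),b.min(0),b.max(0))
lo=b[b[:,1]>b[:,1].max()-8];print(circ3d(c,lo,206))
E
```

```text
[ 519.  -125.3  307.6]
326 198 [327. 177.]
[[186 181 167 184 209 181 202 214 196 193 180 206 200 186 173 172 199]
 [194 170 181 177 200 179 198 191 201 179 190 193 207 209 198 165 179]
 [207 164 188 200 198 202 220 204 209 198 197 200 201 211 189 191 173]
 [203 151 191 208 204 197 214 199 197 204 205 205 211 193 201 189 172]
 [203 149 204 196 193 199 209 195 193 188 198 209 193 200 188 201 162]
 [196 181 184 189 185 195 210 191 204 201 199 189 201 190 194 208 207]
 [198 181 189 187 191 201 198 203 214 199 198 193 205 187 191 210 201]
 [189 177 216 204 191 189 201 203 201 193 192 200 192 189 195 198 188]
 [190 173 216 193 193 191 208 190 193 194 203 207 189 192 193 206 191]
 [200 182 206 208 185 203 195 156 145 147 185 203 194 192 194 199 193]
 [201 185 176 193 183 191 179  59  19  24 133 200 193 198 200 195 205]
 [199 181 179 189 195 191 157  23  22  16  62 197 200 199 198 199 205]
 [199 189 185 203 198 213 144  23  22  11  33 181 191 195 198 207 191]
 [202 189 185 212 195 200 104  16  16  22  36 163 200 196 198 203 193]
 [204 181 191 201 196 213 104  16  20  21  28 161 189 196 189 1
[... 371 characters left out ...]
6 120 149 193 198 197 190 190 173 192 199 192 185 158 116 105]
 [118 117 117 123 154 188 202 198 196 200 193 192 197 172 117 110 107]
 [119 117 117 120 133 172 184 194 194 198 199 191 153 125 112 109 109]
 [117 119 119 118 120 126 134 174 177 183 179 137 120 113 109 109 108]
 [118 118 118 117 114 116 119 120 127 127 126 122 111 109 108 111 109]
 [119 120 119 116 113 115 114 118 118 117 119 114 112 111 109 111 110]
 [120 119 119 116 115 116 115 116 117 117 116 115 112 110 112 111 108]
 [121 119 119 114 114 115 116 117 117 116 115 113 112 112 114 111 109]
 [120 118 119 113 114 113 115 118 117 114 114 112 112 113 112 109 109]]
49 [321 185] [333 204]
(array([ 517.7, -125.1,    4.6,    0.2]), 20)
```

>>> arm_command:
  delta_pos:
    - [0.1,0.07,0]
    - [0.23,0.17,0]
    - [0.36,0.26,0]
    - [0.46,0.34,-0.06]
    - [0.508,0.373,-0.18]
  delta_rot:
    - [0,0,0]
    - [0,0,0]
    - [0,0,0]
    - [0,0,0]
    - [0,0,0]
  claw: [0.2,0.2,0.2,0.2,0.2]

```text
t: 30.68
eef_pos: [649.6, -29.7, 264.9]
tcp_rot: [3.14, -0.005, 0.222]
ft_force: [0.8, -0.5, -0.3]
opening: 0.806
grip_force: 0.0
```

>>> arm_command:
  delta_pos:
    - [0,0,-0.16]
    - [0,0,-0.32]
    - [0,0,-0.44]
    - [0,0,-0.52]
    - [0,0,-0.53]
  delta_rot:
    - [0,0,0]
    - [0,0,0]
    - [0,0,0]
    - [0,0,0]
    - [0,0,0]
  claw: [0.2,0.2,0.2,0.2,0.2]

```text
t: 31.1
eef_pos: [644.2, -31.8, 126.3]
tcp_rot: [-3.139, 0.007, 0.221]
ft_force: [-0.2, 0.1, -2.0]
opening: 0.797
grip_force: 0.0
```

>>> arm_command:
  delta_pos:
    - [0,0,0]
    - [0,0,0]
    - [0,0,0]
    - [0,0,0]
    - [0,0,0]
  delta_rot:
    - [0,0,0]
    - [0,0,0]
    - [0,0,0]
    - [0,0,0]
    - [0,0,0]
  claw: [0.2,0.2,0.2,0.2,0.2]

```text
t: 31.52
eef_pos: [646.6, -32.2, 132.5]
tcp_rot: [3.141, -0.002, 0.221]
ft_force: [0.2, -0.3, -0.2]
opening: 0.799
grip_force: 0.0
```

```bash
python3 - <<'E'
from h import *
np.set_printoptions(precision=1,suppress=True,linewidth=150)
c,im=snap("wrist","w18.png");e=state()["eef_pos"];print(e)
hsv=cv2.cvtColor(cv2.medianBlur(im,3),cv2.COLOR_BGR2HSV);H,S,V=[x.astype(int) for x in cv2.split(hsv)]
u,v=proj(c,[646,-32,15]);print(u,v)
b=blob((S>150)&(V>50),(u,v));print(len(b),b.min(0),b.max(0),b.mean(0))
for z in(5,15,25):print(z,circ3d(c,b,z))
u,v=b.mean(0).astype(int);print(S[v-40:v+40:4,u-40:u+41:5]);print(V[v-40:v+40:8,u-40:u+41:5])
E
```

```text
[646.4 -32.1 132.2]
326.51635834743263 193.15467148476927
89 [317 176] [346 208] [331.8 192.2]
5 (array([645.2, -36.8,  13.6,   0.8]), 89)
15 (array([647.6, -36.1,  13.1,   0.8]), 89)
25 (array([650.1, -35.4,  12.7,   0.8]), 89)
[[119 116 114 111 113 112 103  98 102  99 100 100 105 108 105 102 102]
 [113 119 115 109 114 109 104 100 101  99  99  98 104 108 107 102  99]
 [115 119 116 114 114 105  98  97  99  99  93  98 104 108 104 103  99]
 [112 118 112 115 107 102  96 101 100 102  98 103 109 108 102 103 100]
 [112 113 112 113 108  98  99 100 102 104 107 107 108 106 104 102 100]
 [117 115 107 114 107 107 108 101 105 106 108 106 107 104  98 100  98]
 [115 111 111 109 110 108 110 148 170 144 100 104 106 101  95  97  95]
 [115 106 108 110 108 107 152 202 206 202 175 103 102  96  99  97  94]
 [112 107 107 109 108 109 200 203 207 209 205 106  95  95 100  96  94]
 [114 118 109 110 106 116 208 208 207 207 207 147  93  95 100  95  97]
 [112 111 109 111 110 114 209 206 208 205 205 179 100  95  96  96  98]
 [116 105 113 113 107 127 206 206 207 205 207 178  98  98 100  98  96]
 [107 106 104 104 1
[... 560 characters left out ...]
112 113 106 127 191 190 187 177 166 164 177 175 177 173 170]
 [111 109 114 110 105 173 196 191 176 167 167 172 174 174 169 166 160]
 [105 108 112 104 106 153 188 179 168 174 176 169 168 164 169 170 165]
 [111 110 106 105 107 102  93  81  84 117 165 170 168 166 166 165 167]
 [109 107 107 108 106  98  74  93 123 144 118 149 155 155 158 159 158]
 [112 124 108 106 102  83  95 109 152 194 184 135 153 155 159 162 158]
 [207 205 202 194 182 167  85  98 108 195 176 142 155 158 162 161 157]
 [206 201 196 187 178 168 166 112 124 140 154 158 159 153 156 159 162]
 [205 200 190 182 177 172 172 174 165 160 160 164 157 158 153 161 165]
 [204 192 185 180 180 183 178 184 173 167 158 154 153 161 163 160 167]]
```

>>> arm_command:
  delta_pos:
    - [0.005,-0.016,-0.06]
    - [0.005,-0.016,-0.2]
    - [0.005,-0.016,-0.33]
    - [0.005,-0.016,-0.42]
    - [0.005,-0.016,-0.46]
  delta_rot:
    - [0,0,0]
    - [0,0,0]
    - [0,0,0]
    - [0,0,0]
    - [0,0,0]
  claw: [0.3,0.3,0.3,0.3,0.3]

```text
t: 31.98
eef_pos: [646.2, -36.0, 13.4]
tcp_rot: [-3.14, 0.003, 0.221]
ft_force: [-0.5, 0.1, -0.2]
opening: 0.702
grip_force: 0.0
```

>>> arm_command:
  delta_pos:
    - [0,0,-0.015]
    - [0,0,-0.03]
    - [0,0,-0.04]
    - [0,0,-0.044]
    - [0,0,-0.044]
  delta_rot:
    - [0,0,0]
    - [0,0,0]
    - [0,0,0]
    - [0,0,0]
    - [0,0,0]
  claw: [0.4,0.4,0.4,0.4,0.4]

```text
t: 32.4
eef_pos: [647.8, -36.1, 6.1]
tcp_rot: [3.141, -0.001, 0.221]
ft_force: [0.2, -0.1, 0.0]
opening: 0.601
grip_force: 0.0
```

```bash
python3 - <<'E'
from h import *
np.set_printoptions(precision=1,suppress=True,linewidth=150)
c,im=snap("wrist","w19.png");e=state()["eef_pos"];print(e)
hsv=cv2.cvtColor(cv2.medianBlur(im,3),cv2.COLOR_BGR2HSV);H,S,V=[x.astype(int) for x in cv2.split(hsv)]
u,v=proj(c,e*[1,1,0]+[0,0,15]);print(u,v)
b=blob((S>150)&(V>50),(u,v));print(len(b),b.min(0),b.max(0),b.mean(0))
for z in(15,18):print(z,circ3d(c,b[b[:,1]<276],z))
E
```

```text
[647.8 -36.1   6.1]
326.86379110732753 256.4411420663685
168 [301 225] [352 283] [326.7 255.8]
15 (array([649.4, -35.7,  13.6,   1.3]), 122)
18 (array([650.7, -35.4,  13.3,   1.3]), 122)
```

Centred; close.

>>> arm_command:
  delta_pos:
    - [0,0,0]
    - [0,0,0]
    - [0,0,0]
    - [0,0,0]
    - [0,0,0]
  delta_rot:
    - [0,0,0]
    - [0,0,0]
    - [0,0,0]
    - [0,0,0]
    - [0,0,0]
  claw: [1,1,1,1,1]

```text
t: 32.87
eef_pos: [647.4, -36.1, 5.2]
tcp_rot: [3.141, -0.0, 0.221]
ft_force: [-0.1, -0.2, 0.5]
opening: 0.307
grip_force: 0.0
```

>>> arm_command:
  delta_pos:
    - [0,0,0]
    - [0,0,0]
    - [0,0,0]
    - [0,0,0]
    - [0,0,0]
  delta_rot:
    - [0,0,0]
    - [0,0,0]
    - [0,0,0]
    - [0,0,0]
    - [0,0,0]
  claw: [1,1,1,1,1]

```text
t: 33.28
eef_pos: [647.4, -36.1, 5.2]
tcp_rot: [3.142, -0.0, 0.221]
ft_force: [-0.2, -0.9, 0.6]
opening: 0.249
grip_force: 30.0
```

```bash
python3 - <<'E'
from h import *
np.set_printoptions(precision=1,suppress=True,linewidth=150)
c,im=snap("wrist","w20.png");e=state()["eef_pos"];print(e)
hsv=cv2.cvtColor(cv2.medianBlur(im,3),cv2.COLOR_BGR2HSV);H,S,V=[x.astype(int) for x in cv2.split(hsv)]
b=blob((S>150)&(V>50),(327,256));print(len(b),b.min(0),b.max(0))
print(proj(c,e*[1,1,0]+[0,0,15]))
# mid-width row
for r in range(228,280,5):
    q=b[b[:,1]==r,0];print(r,q.min(),q.max())
E
```

```text
[647.4 -36.1   5.2]
169 [302 225] [351 283]
[326.8 257.3]
228 315 340
233 309 345
238 305 348
243 304 349
248 304 349
253 303 351
258 302 351
263 302 351
268 302 351
273 304 350
278 306 346
```

>>> arm_command:
  delta_pos:
    - [0,0,0.1]
    - [0,0,0.26]
    - [0,0,0.42]
    - [0,0,0.58]
    - [0,0,0.74]
  delta_rot:
    - [0,0,0]
    - [0,0,0]
    - [0,0,0]
    - [0,0,0]
    - [0,0,0]
  claw: [1,1,1,1,1]

```text
t: 33.75
eef_pos: [647.0, -36.0, 192.0]
tcp_rot: [-3.142, 0.0, 0.221]
ft_force: [0.3, 0.5, -0.8]
opening: 0.248
grip_force: 30.0
```

>>> arm_command:
  delta_pos:
    - [0,0,0.12]
    - [-0.08,-0.06,0.2]
    - [-0.21,-0.15,0.2]
    - [-0.34,-0.24,0.2]
    - [-0.44,-0.31,0.2]
  delta_rot:
    - [0,0,0]
    - [0,0,0]
    - [0,0,0]
    - [0,0,0]
    - [0,0,0]
  claw: [1,1,1,1,1]

```text
t: 34.17
eef_pos: [535.2, -114.3, 240.4]
tcp_rot: [3.141, 0.0, 0.221]
ft_force: [0.4, -0.7, -0.0]
opening: 0.248
grip_force: 30.0
```

>>> arm_command:
  delta_pos:
    - [-0.06,-0.035,0]
    - [-0.079,-0.046,0]
    - [-0.079,-0.046,0]
    - [-0.079,-0.046,0]
    - [-0.079,-0.046,0]
  delta_rot:
    - [0,0,0]
    - [0,0,0]
    - [0,0,0]
    - [0,0,0]
    - [0,0,0]
  claw: [1,1,1,1,1]

```text
t: 34.58
eef_pos: [518.5, -124.6, 240.1]
tcp_rot: [3.142, -0.0, 0.221]
ft_force: [0.2, -0.6, -0.4]
opening: 0.249
grip_force: 30.0
```

```bash
python3 - <<'E'
from h import *
np.set_printoptions(precision=1,suppress=True,linewidth=150)
s,im=snap("side","s21.png");e=state()["eef_pos"];print(e)
hsv=cv2.cvtColor(im,cv2.COLOR_BGR2HSV);H,S,V=[x.astype(int) for x in cv2.split(hsv)]
n=proj(s,e+[0,0,10]);t=proj(s,[517.7,-125.1,208]);print("nut exp",n,"shaft tip exp",t)
u,v=t.astype(int);print("V");print(V[v-18:v+14,u-8:u+9]);print("S");print(S[v-18:v+14:2,u-8:u+9])
E
```

```text
[ 518.5 -124.5  239.9]
nut exp [365.  109.8] shaft tip exp [364.5 125.7]
V
[[68 67 68 57 29 14 17 13 19 16 12 18 26 41 49 60 66]
 [68 68 66 57 30 19 17 19 20 18 18 20 33 45 50 65 70]
 [67 68 69 55 31 17 17 18 15 14 15 19 32 46 48 61 67]
 [66 69 68 54 31 18 15 17 14 18 20 22 33 43 49 64 67]
 [70 72 66 56 30 20 21 17 19 20 16 20 28 41 44 61 67]
 [68 70 68 57 29 19 19 20 18 18 15 18 28 40 49 61 66]
 [65 67 67 55 29 21 17 15 16 21 19 19 37 56 64 67 67]
 [66 63 62 57 32 25 25 25 22 26 19 24 40 65 67 66 69]
 [67 70 66 63 47 46 49 49 49 48 41 42 50 61 64 66 66]
 [70 70 69 67 64 68 77 77 82 76 73 69 64 61 65 63 66]
 [73 68 67 70 68 71 75 78 75 73 72 73 74 71 70 68 66]
 [70 69 69 70 71 69 70 69 70 71 68 71 70 71 72 70 71]
 [70 69 70 68 69 75 72 71 71 70 70 68 69 67 71 70 70]
 [73 71 69 70 71 70 67 68 70 71 71 71 70 69 69 70 69]
 [69 71 71 69 70 69 71 71 70 69 68 70 65 72 69 71 68]
 [71 68 71 70 69 71 68 70 67 73 69 70 70 71 70 70 71]
 [70 65 71 68 71 70 70 69 68 69 68 68 70 65 71 70 70]
 [68 71 71 73 69 70 70 71 71 68 68 71 70 70 73 73 71]
 [69 70 66 72 71 70 74 72 70 68 67 71 72 71 68 71 69]
[... 1142 characters left out ...]
 33  23  30  37  28  32  32  29  40  34  33  23  32  36  36]
 [ 33  36  29  33  29  33  32  29  25  30  26  33  24  32  33  32  30]
 [ 25  24  40  30  29  29  33  33  34  30  30  38  33  31  32  33  33]
 [ 26  25  31  35  32  33  24  28  18  19  34  32  35  32  26  29  33]
 [ 36  34  32  40  33  28  35  24   9  15  14  26  32  37  29  36  33]
 [ 49  23  35  30  47  36  49  17  19  13  15  24  31  27  30  30  38]
 [ 32  57  55  99 134 119  99  54  30  27  39  78 134  93  57  50  36]
 [ 50 114 119 159 162 147 142 148 141 125 140 141 147 145 130  78  45]
 [ 82 144 172 150 163 167 147 155 142 155 161 152 146 152 148 116  75]
 [101 136 158 136 157 162 149 160 143 149 146 136 162 145 145 121  80]]
```

>>> arm_command:
  delta_pos:
    - [-0.003,-0.002,-0.02]
    - [-0.003,-0.002,-0.05]
    - [-0.003,-0.002,-0.08]
    - [-0.003,-0.002,-0.1]
    - [-0.003,-0.002,-0.12]
  delta_rot:
    - [0,0,0]
    - [0,0,0]
    - [0,0,0]
    - [0,0,0]
    - [0,0,0]
  claw: [1,1,1,1,1]

```text
t: 35.05
eef_pos: [516.8, -125.4, 209.1]
tcp_rot: [-3.141, 0.001, 0.221]
ft_force: [0.3, 0.8, -0.7]
opening: 0.251
grip_force: 30.0
```

>>> arm_command:
  delta_pos:
    - [0,0,-0.008]
    - [0,0,-0.016]
    - [0,0,-0.024]
    - [0,0,-0.03]
    - [0,0,-0.032]
  delta_rot:
    - [0,0,0]
    - [0,0,0]
    - [0,0,0]
    - [0,0,0]
    - [0,0,0]
  claw: [1,1,1,1,1]

```text
t: 35.47
eef_pos: [516.9, -125.6, 202.1]
tcp_rot: [3.141, -0.0, 0.221]
ft_force: [-0.8, -0.1, -0.4]
opening: 0.25
grip_force: 30.0
```

Inside the bore without contact (tip 13 mm in). I'll take it the last 3 mm.

>>> arm_command:
  delta_pos:
    - [0.002,0.001,-0.004]
    - [0.002,0.001,-0.008]
    - [0.002,0.001,-0.012]
    - [0.002,0.001,-0.014]
    - [0.002,0.001,-0.014]
  delta_rot:
    - [0,0,0]
    - [0,0,0]
    - [0,0,0]
    - [0,0,0]
    - [0,0,0]
  claw: [1,1,1,1,1]

```text
t: 35.88
eef_pos: [517.6, -125.4, 199.1]
tcp_rot: [3.141, -0.001, 0.221]
ft_force: [-0.2, 0.4, 4.0]
opening: 0.249
grip_force: 30.0
```

>>> arm_command:
  delta_pos:
    - [0,0,0]
    - [0,0,0]
    - [0,0,0]
    - [0,0,0]
    - [0,0,0]
  delta_rot:
    - [0,0,0]
    - [0,0,0]
    - [0,0,0]
    - [0,0,0]
    - [0,0,0]
  claw: [0.6,0.6,0.6,0.6,0.6]

```text
t: 36.3
eef_pos: [517.4, -125.3, 198.6]
tcp_rot: [-3.142, 0.0, 0.221]
ft_force: [-1.2, -0.3, 0.1]
opening: 0.396
grip_force: 0.0
```

>>> arm_command:
  delta_pos:
    - [0,0,0.06]
    - [0,0,0.16]
    - [0,0,0.3]
    - [0,0,0.4]
    - [0,0,0.44]
  delta_rot:
    - [0,0,0]
    - [0,0,0]
    - [0,0,0]
    - [0,0,0]
    - [0,0,0]
  claw: [0.4,0.4,0.4,0.4,0.4]

```text
t: 36.72
eef_pos: [518.2, -125.6, 312.1]
tcp_rot: [3.139, -0.004, 0.221]
ft_force: [-1.2, -0.3, -0.2]
opening: 0.596
grip_force: 0.0
```

>>> arm_command:
  delta_pos:
    - [0,0,0]
    - [0,0,0]
    - [0,0,0]
    - [0,0,0]
    - [0,0,0]
  delta_rot:
    - [0,0,0]
    - [0,0,0]
    - [0,0,0]
    - [0,0,0]
    - [0,0,0]
  claw: [0.4,0.4,0.4,0.4,0.4]

```text
t: 37.13
eef_pos: [517.2, -125.3, 307.4]
tcp_rot: [-3.141, 0.002, 0.221]
ft_force: [0.7, -0.1, -0.6]
opening: 0.599
grip_force: 0.0
```

```bash
python3 - <<'E'
from h import *
np.set_printoptions(precision=1,suppress=True,linewidth=150)
s,im=snap("side");c,iw=snap("wrist");e=state()["eef_pos"];print(e,state()["ft_force"])
P=[517.7,-125.1]
for z in(24,134,194,224):print(z,proj(s,P+[z]),proj(c,P+[z]))
H,S,V=[x.astype(int) for x in cv2.split(cv2.cvtColor(cv2.medianBlur(iw,3),cv2.COLOR_BGR2HSV))]
b=blob((S>150)&(V>90)&(H>17),proj(c,P+[210]));print("wrist nut",b.min(0),b.max(0),circ3d(c,b,210))
b=blob((S<60)&(V>150),(0,0)) if 0 else None
H,S,V=[x.astype(int) for x in cv2.split(cv2.cvtColor(im,cv2.COLOR_BGR2HSV))]
for r in range(114,190,3):
    k=[x for x in range(345,385) if S[r,x]>100 and V[r,x]<(160 if r<136 else 85)]
    print(r,k[0] if k else None,k[-1] if k else None,len(k))
E
```

```text
[ 517.3 -125.3  307.9] [ 1.  -0.6  0.8]
24 [361.2 189.7] [327.1 159.4]
134 [363.1 152.5] [327.  177.4]
194 [364.3 130.9] [327.  192.7]
224 [364.8 119.7] [326.9 202.9]
wrist nut [315 188] [337 209] (array([ 516.8, -124.5,    8.2,    0.3]), 59)
114 None None 0
117 None None 0
120 363 367 5
123 360 369 10
126 360 369 10
129 360 369 10
132 358 370 13
135 357 371 15
138 357 371 15
141 357 370 14
144 357 370 14
147 356 370 15
150 355 371 17
153 355 371 17
156 355 371 17
159 355 371 17
162 355 371 17
165 354 371 18
168 354 371 18
171 354 370 17
174 355 370 16
177 355 369 15
180 354 369 16
183 353 370 18
186 345 370 13
189 358 371 14
```

The side-view outline checks out. The nut's top is at row ~119 (119.7 expected when seated) and the parts share one upright axis, so I'm handing in.

```bash
python3 -c "
from cell import *
print(job_done())"
```

```text
the job is handed in; nothing more can be done
None
```

I built the dark pepper mill on the stand in the order asked and handed it in at about 37 s; the final side-view measurements put it upright at full height, and the pale and green parts were not touched.

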